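Put the paint bottles back in their row on the craft-room shelf

ROBOT

A 6-joint arm with a two-finger parallel gripper is mounted at the origin on the work surface. World frame = base frame: x ahead of the robot, y to its left, z up, the work surface at z = 0. Lengths are in mm, angles in rad, forces in N, time in s.
With the tool pointing down it reaches from about 275 to 1000 mm from the base axis. Payload 8.4 kg.
Tool frame: the origin (TCP) lies at the very end of the fingers, on their centre line; the grasp point (between the pads) lies 19 mm behind it; z points along the fingers, y is the line along which they close (so a half turn about z gives the same grasp; the last joint's range is limited). The gripper opens to 85 mm and grips with 20 to 120 N. Pads are 22 mm wide; open, the fingers measure 114 mm over their backs; the gripper's body (76 mm by 85 mm) begins 54 mm behind the grasp point. The pads swing forward as they close: fully open they stand 13 mm farther back than shut.
Start: joints at [-1.315, 0.353, 1.633, -0, 1.155, -0.002], TCP at [159.345, -604.349, 231.281] pointing down, gripper open.
Joint ranges: [-2.63, 2.63], [-0.92, 2.1], [0.06, 2.66], [-1.3, 4.44], [0, 2.69], [-3.02, 3.02]. Speed limits (rad/s): [2.22, 2.22, 2.79, 3.14, 3.14, 3.14].

INTERFACE

Orientations are given as [roll, pitch, yaw] about the fixed x, y, z axes, in that order (R = Rz(yaw) Ry(pitch) Rx(roll)).
In Python, from rig import telemetry, imaging, r gives the robot as it stands. The module is installed in compiled form; this text tells all that it offers.
- The arm moves only by the tool step_arm, never from a script. Its argument "moves" is a list of rows, each a list of 3 entries, a list of its own where there are three numbers: the turn, a rotation vector about the tool's x, y, z scaled (see below), then the shift along the tool's x, y, z scaled (see below), then the opening, from -1 (shut) to 1 (fully open). A call has 1 to 8 rows; each row is the pose to reach, as a shift and turn from the pose commanded when the call began, along the tool's axes at that moment; what a row does not reach only later rows make up. The controller multiplies each number of a shift by 200 mm and each number of a turn by 45 degrees. A row lasts 1/10 s, in which the tool goes at most 50 mm and 8.59 degrees, less where a joint would pass 70% of its speed; a pose out of reach is approached as far as the arm can. A call with a number of a shift or a turn outside -1 to 1 is refused whole. A call with a gripper value outside its range is refused whole. The fingers move at their own pace and stop on an object; "squeeze" is the grip in N (left out, the last holds). Time passes only in rows, so rows that repeat a pose let the fingers close. It gives the time, the measured TCP pose, the force, the opening and the grip force at its end, in the units of the state.
- telemetry.sense(): the state, without advancing time (a new reading comes with each control period).
- imaging.grab_frame(name): name is "scene" or "top"; returns the picture (480x640x3 uint8, red, green, blue); there is no depth.
- imaging.calibration(name): a dict with "fx", "fy", "cx", "cy" (pixels), "cam_to_world" (4x4, takes a point from camera to world coordinates). Camera axes: x right, y up, looking along -z (the intrinsics and any distortion apply to the point x, -y, -z); pixel columns grow to the right and rows downward; lengths in mm; the calibration is good to about 2 mm. A picture is of the moment at which its call begins. calibration takes no time and is no camera call.
- r.sign_off(): hands the job in; it is judged then, once.
Trained networks look in the newest picture that a camera, given by its name, has taken for a name from the list of things; names that differ only in an ending like _2 or _b are one class to them, and where a whole thing is asked for, a point or a joint stands for the part that bears it (a point fixed in the world has none). Each returns a list of dicts, best first, with "conf" (0 to 1); they miss things now and then, are a little off and sometimes report something else, mostly with a low value. They report only what shows in the picture. A call takes as long as a camera call. They do not tell look-alikes from the thing itself.
- imaging.recognise(camera, name): "extent" ([left, top, width, height] in pixels, round what is visible of it).
- imaging.mark_of(camera, name): "xy" ([column, row] in pixels: a listed point, or the origin of a listed thing).
The state is a dict: "clock": time; "qpos": joint angles; "qvel": joint speeds; "joint_efforts": joint torques, N m; "eef_pos": TCP position; "tcp_rot": TCP orientation; "contact_force": force on the tool from outside, world axes, zero at the start; "wrist_torque": the same for the moment, N m; "opening": opening from 0.0 (shut) to 1.0 (fully open); "grasp_force": force on a finger pad.
Only numpy, scipy, OpenCV 4.12 (cv2) and the standard library are available. Lean on these libraries where they do the work, as an engineer would, in place of code of your own. Each camera call takes 0.05 s, during which the arm holds its last target. There are 200 camera calls.

TASK

Tidy the paints: put the red, yellow and blue bottles upright on the little shelf, each centred on the pad of its own colour and square to the shelf, so that they make one neat row with the white and black bottles already there. The blue bottle has fallen over: stand it up on the table and let go of it before you take it again and shelve it. Set the bottles down gently, without dropping them, and do not disturb the white and black bottles or the other things on the table.

Things in the scene. Friction and masses are not known exactly. Their poses are not given: they have to be found in the camera images.
- red_bottle: Red square paint bottle with a paper band: body 50 x 50 mm and 86 mm tall, then a white round screw cap 34 mm in diameter; 115 mm tall in all (cap from 90 to 115), about 0.22 kg. Origin: centre of its underside; z runs from the underside to the cap, x and y are square to the side faces. It stands on the table.
- yellow_bottle: Yellow square paint bottle with a paper band: body 50 x 50 mm and 86 mm tall, then a white round screw cap 34 mm in diameter; 115 mm tall in all (cap from 90 to 115), about 0.22 kg. Origin: centre of its underside; z runs from the underside to the cap, x and y are square to the side faces. It stands on the table.
- blue_bottle: Blue square paint bottle with a paper band: body 50 x 50 mm and 86 mm tall, then a white round screw cap 34 mm in diameter; 115 mm tall in all (cap from 90 to 115), about 0.22 kg. Origin: centre of its underside; z runs from the underside to the cap, x and y are square to the side faces. It has fallen over and lies on one side face (long axis level, 25 mm above the table).
- shelf: Low grey shelf, fixed: board 130 deep (x) x 330 long (y), its top 60 mm above the table; a lip along the back edge (x = +57 to +65 mm) rises 14 mm above the board. Origin: on the table under the middle of the board; x points to the back, y along the row. Five places in a row along y at x = 0, 62 mm apart centre to centre.
- pad_red: Red place pad on the shelf board, 112 deep (x) x 54 wide (y), under 1 mm thick, fixed; it marks the place of the red bottle. Origin: the spot on top of the board where the centre of the bottle's underside belongs; x points to the back of the shelf, y along the row.
- pad_blue: Blue place pad on the shelf board, 112 deep (x) x 54 wide (y), under 1 mm thick, fixed; it marks the place of the blue bottle. Origin: the spot on top of the board where the centre of the bottle's underside belongs; x points to the back of the shelf, y along the row.
- pad_yellow: Yellow place pad on the shelf board, 112 deep (x) x 54 wide (y), under 1 mm thick, fixed; it marks the place of the yellow bottle. Origin: the spot on top of the board where the centre of the bottle's underside belongs; x points to the back of the shelf, y along the row.
- white_bottle: White paint bottle of the same shape and size as the others (white cap), already in its place in the row. Origin: centre of its underside. Leave it where it is.
- black_bottle: Black paint bottle of the same shape and size as the others (white cap), already in its place in the row. Origin: centre of its underside. Leave it where it is.
- brush_mug: Blue mug, 76 diameter, 90 tall mm. Origin: centre of its underside. Leave it where it is.
- glue_stick: Standing orange glue stick, 28 diameter, 90 tall mm. Origin: centre of its underside. Leave it where it is.
- jar_cap: Loose white jar cap lying on the table, 42 diameter, 16 tall mm. Origin: centre of its underside. Leave it where it is.
- jar_cap2: Loose blue jar cap lying on the table, 42 diameter, 16 tall mm. Origin: centre of its underside. Leave it where it is.
Mind the look-alikes: they are no part of the job. Several things look just like the red_bottle: the one meant starts farthest to the robot's right. Leave any green look-alike of the blue_bottle alone.

How it is judged:
By the outcome, as a careful person would: the job done as asked, in the order asked, and still so for the second after the job is handed in, with the robot touching nothing.
It also fails if it takes over 72 s, if anything falls off the work surface, if the arm or the gripper's body presses on something with over 40 N, if the wrist force passes 120 N, or if a joint passes its speed limit or range.

## Working session

There is one attempt and no reset: what is moved stays moved. The work goes in short steps, Python scripts to look and compute and a tool call to move; the robot and the scene stay as the last step left them, time stands still between calls to the robot, and variables do not carry over. Pictures are saved under pics/ and viewed, at most 10 in all, crops included, and the job is handed in when it is done.

Besides the shell and the picture viewer there is one more tool, called by a JSON object that holds its "fn" and its "kwargs". step_arm: Moves the arm, as the interface text tells. Its arguments: {"type":"object","properties":{"moves":{"type":"array"},"squeeze":{"type":"number"}},"required":["moves"]}

```bash
mkdir -p pics; python3 - <<'E'
from rig import telemetry, imaging, r
import cv2, numpy as np
for c in ("scene","top"):
    im=imaging.grab_frame(c); cv2.imwrite(f"pics/{c}0.png",im[:,:,::-1])
    k=imaging.calibration(c); print(c,{a:(np.round(b,3).tolist() if a=="cam_to_world" else b) for a,b in k.items()})
    for n in ["red_bottle","yellow_bottle","blue_bottle","pad_red","pad_yellow","pad_blue","white_bottle","black_bottle","shelf"]:
        for f in (imaging.recognise,imaging.mark_of):
            print(c,n,[(np.round(d.get("extent",d.get("xy")),1).tolist(),round(d["conf"],2)) for d in f(c,n)][:5])
s=telemetry.sense();print({a:np.round(b,3).tolist() for a,b in s.items()})
E
```

```text
scene {'fx': 464.635430144266, 'fy': 464.635430144266, 'cx': 322.8636235762623, 'cy': 236.78569961191442, 'cam_to_world': [[0.472, -0.478, 0.74, 1302.475], [0.881, 0.257, -0.397, -456.657], [-0.0, 0.84, 0.543, 656.104], [0.0, 0.0, 0.0, 1.0]]}
scene red_bottle [([278.2, 267.0, 39.5, 63.4], 0.95), ([343.9, 247.4, 28.7, 56.8], 0.87), ([279.1, 188.1, 23.7, 51.5], 0.81)]
scene red_bottle [([354.5, 295.6], 0.86), ([392.7, 197.5], 0.72), ([300.0, 316.8], 0.7), ([294.4, 233.4], 0.57), ([360.4, 324.8], 0.4)]
scene yellow_bottle [([299.9, 216.9, 24.3, 47.6], 0.66)]
scene yellow_bottle [([310.4, 260.7], 0.71)]
scene blue_bottle [([130.2, 241.2, 36.8, 39.6], 0.9), ([189.2, 256.0, 54.9, 48.1], 0.68), ([217.5, 211.0, 23.5, 40.1], 0.59)]
scene blue_bottle [([137.2, 276.4], 0.72), ([230.0, 240.2], 0.69), ([232.6, 270.0], 0.56)]
scene pad_red [([382.9, 162.0, 29.8, 40.0], 0.3)]
scene pad_red [([422.5, 256.5], 0.75)]
scene pad_yellow [([410.3, 225.5, 50.7, 9.9], 0.7)]
scene pad_yellow [([437.8, 228.5], 0.85), ([235.0, 268.0], 0.54), ([300.7, 316.5], 0.38), ([394.3, 194.9], 0.31)]
scene pad_blue [([306
[... 1701 characters left out ...]
17.2, 19.4], 0.41)]
top white_bottle [([158.0, 224.4], 0.94)]
top black_bottle [([103.1, 219.6, 42.7, 37.1], 0.61), ([131.1, 199.2, 44.2, 40.0], 0.17)]
top black_bottle [([133.5, 244.7], 0.67), ([206.3, 190.4], 0.47)]
top shelf [([99.7, 138.8, 164.1, 139.3], 0.96)]
top shelf [([187.4, 214.6], 0.69), ([157.2, 223.0], 0.47)]
{'clock': 1.9, 'qpos': [-1.315, 0.353, 1.633, 0.0, 1.155, -0.002], 'qvel': [-0.001, -0.001, 0.002, 0.001, -0.001, -0.001], 'joint_efforts': [-0.0, -60.516, -34.244, -0.0, 0.001, -0.0], 'eef_pos': [159.347, -604.336, 231.26], 'tcp_rot': [-3.142, -0.0, 0.258], 'contact_force': [0.029, 0.588, 0.5], 'wrist_torque': [-0.06, -0.015, -0.034], 'grasp_force': 0.0, 'opening': 1.001}
```

View pics/scene0.png

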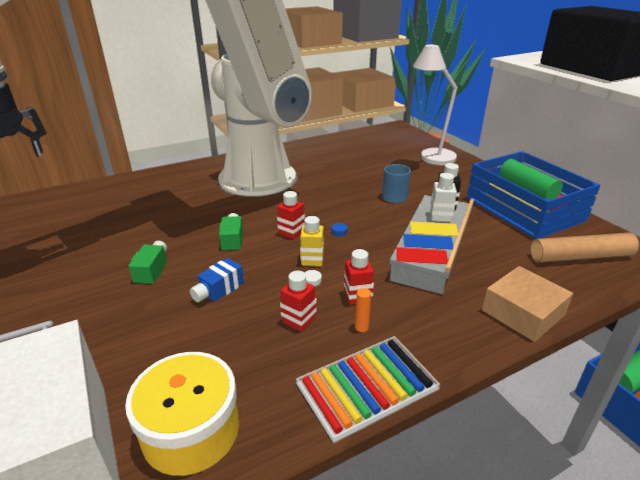

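View pics/top0.png

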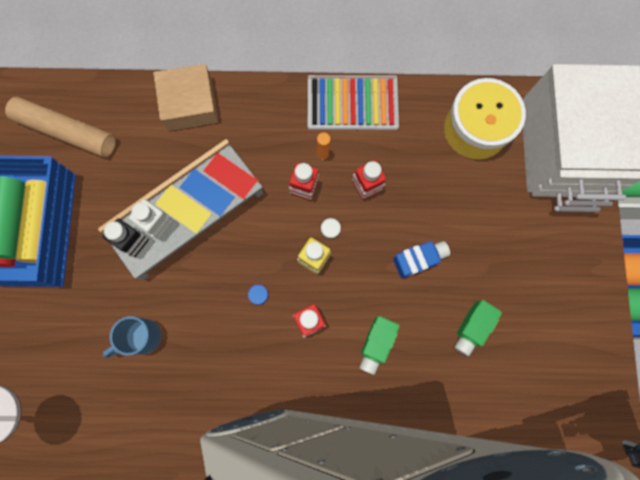

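Red look-alikes in the top picture are at (304,181), (369,178) and (309,320). Image right is the robot's right (−y), so (369,178) is the one meant, which is (298,300) in the scene view. The blue bottle lies at top (420,258) with its cap to the right. The green ones are decoys. The pads run yellow (184,209), blue (208,192), red (232,174). Next I'll confirm the red bottle in a crop and fit the poses.

```bash
cat > h.py <<'E'
import numpy as np, cv2
from scipy.optimize import minimize
from scipy.spatial.transform import Rotation as Ro
from rig import telemetry, imaging
S=6
K={c:imaging.calibration(c) for c in("scene","top")}
def proj(c,P):
    k=K[c];T=np.array(k["cam_to_world"]);p=(np.asarray(P,float)-T[:3,3])@T[:3,:3]
    return np.c_[k["cx"]+k["fx"]*p[:,0]/-p[:,2],k["cy"]-k["fy"]*p[:,1]/-p[:,2]]
def ray(c,uv,z):
    k=K[c];T=np.array(k["cam_to_world"]);d=T[:3,:3]@[(uv[0]-k["cx"])/k["fx"],-(uv[1]-k["cy"])/k["fy"],-1]
    return T[:3,3]+d*(z-T[2,3])/d[2]
HUE={"red":((0,8),(172,180)),"yellow":((20,35),),"blue":((100,125),)}
def colmask(im,col,uv,rad=45,smin=120,vmin=60):
    h=cv2.cvtColor(im,cv2.COLOR_RGB2HSV);m=np.zeros(h.shape[:2],np.uint8)
    for a,b in HUE[col]: m|=cv2.inRange(h,(a,smin,vmin),(b,255,255))
    d=np.zeros_like(m);cv2.circle(d,tuple(int(round(v)) for v in uv),rad,255,-1);m&=d
    n,l,st,_=cv2.connectedComponentsWithStats(m)
    for i in range(1,n):
        if st[i,4]<12:m[l==i]=0
    return m
def hullfill(m):
    p=cv2.findNonZero(m);o=np.zeros_like(m)
    if p is not None: cv2.fillConvexPoly(o,cv2.convexHull(p),1)
    return o
BOX=np.array([[x,y,z] for x in(-25,25) for y in(-25,25) for z in(0,86)],float)
A=np.linspace(0,2*np.pi,24)
CAP=np.array([[17*np.cos(a),17*np.sin(a),z] for a in A for z in(88,115)])
def crop(m,uv,R=50):
    x,y=int(uv[0])-R,int(uv[1])-R
    return cv2.resize(m[y:y+2*R,x:x+2*R].astype(np.uint8),None,fx=S,fy=S,interpolation=cv2.INTER_LINEAR),(x,y)
def poly(c,P,off,n):
    q=(proj(c,P)-off+0.5)*S;o=np.zeros((n,n),np.uint8)
    cv2.fillConvexPoly(o,cv2.convexHull(q.astype(np.float32)).round().astype(np.int32),1);return o
def fit(col,uvs,x0,pose,useCap=True,rad=45,views=("scene","top"),ims=None):
    """pose(p)->(R,t); returns the best p and IoU per view"""
    D={}
    for c in views:
        im=ims[c]; m=colmask(im,col,uvs[c],rad)
        g,off=crop(m,uvs[c]); D[c]=(hullfill((g>127).astype(np.uint8)),off)
    def cost(p,per=False):
        R,t=pose(p);v=[]
        for c,(m,off) in D.items():
            o=poly(c,BOX@R.T+t,off,m.shape[0])
            if useCap: o[poly(c,CAP@R.T+t,off,m.shape[0])>0]=0; o=hullfill(o)
            v.append(1-(o&m).sum()/max(1,(o|m).sum()))
        return v if per else sum(v)
    best=None
    for x in x0:
        x=np.array(x,float);sim=np.vstack([x]+[x+np.eye(len(x))[i]*(0.25 if i==len(x)-1 else 12) for i in range(len(x))])
        s=minimize(cost,x,method="Nelder-Mead",options=dict(initial_simplex=sim,maxiter=220,xatol=.05,fatol=1e-4))
        if best is None or s.fun<best.fun:best=s
    return best.x,1-np.array(cost(best.x,True))
def upright(p): return Ro.from_euler("z",p[3]).as_matrix(),np.array([p[0],p[1],p[2]])
def lying(p): # p=x,y of the underside centre, axis height z, axis heading
    c,s=np.cos(p[3]),np.sin(p[3]);a=np.array([c,s,0]);b=np.array([-s,c,0])
    return np.c_[b,np.cross(a,b),a],np.array([p[0],p[1],p[2]])
PQ=np.array([[56,27],[56,-27],[-56,-27],[-56,27]])
E
cat > m1.py <<'E'
from h import *
ims={c:imaging.grab_frame(c) for c in("scene","top")}
for col,us,ut in (("red",(298,303),(369,180)),("yellow",(312,245),(313,258))):
    g=ray("top",ut,50);x0=[[g[0],g[1],0,a] for a in(0.,.4,.8,1.2)]
    p,i=fit(col,{"scene":us,"top":ut},x0,upright,ims=ims);print(col,np.round(p,2),np.round(i,3))
g=ray("top",(410,260),25)
p,i=fit("blue",{"scene":(222,278),"top":(418,259)},[[g[0],g[1],25,a] for a in(-1.2,-1.5)],lying,ims=ims,rad=38);print("blue",np.round(p,2),np.round(i,3))
# pads
Q={}
for c,pp in (("top",dict(yellow=(184,209),blue=(208,192),red=(232,174))),("scene",dict(yellow=(434,229),blue=(427,241),red=(422,256)))):
    for col,uv in pp.items():
        m=colmask(ims[c],col,uv,34,vmin=50);n,l,st,ce=cv2.connectedComponentsWithStats(m)
        k=1+np.argmax(st[1:,4]);M=cv2.moments((l==k).astype(np.uint8));Q[c,col]=np.array([M["m10"]/M["m00"],M["m01"]/M["m00"]]);
        print(c,col,st[k].tolist(),Q[c,col].round(1),np.round(cv2.minAreaRect(cv2.findNonZero((l==k).astype(np.uint8)))[1],1))
OFF={"yellow":0,"blue":-62,"red":-124}
def res(p,use):
    c,s=np.cos(p[3]),np.sin(p[3]);r=[]
    for (cam,col) in use:
        y=OFF[col];C=np.array([p[0]-s*y,p[1]+c*y,p[2]]);q=np.c_[C[0]+PQ@[c,-s],C[1]+PQ@[s,c],[p[2]]*4]
        m=cv2.moments(proj(cam,q).astype(np.float32));r+=list(np.array([m["m10"]/m["m00"],m["m01"]/m["m00"]])-Q[cam,col])
    return r
from scipy.optimize import least_squares
g=ray("top",(184,209),60)
for use in ([k for k in Q],[k for k in Q if k[0]=="top"]):
    f=least_squares(res if len(use)>3 else (lambda p,u:res([p[0],p[1],60.5,p[3]],u)),[g[0],g[1],60,.6],args=(use,));print("shelf",f.x.round(3),np.round(f.fun,2))
cr=ims["scene"][180:340,240:400];cv2.imwrite("pics/crop1.png",cv2.resize(cr,None,fx=3.5,fy=3.5,interpolation=2)[:,:,::-1])
E
python3 m1.py
```

```text
red [ 6.6011e+02 -1.6895e+02 -3.8000e-01  4.6000e-01] [0.962 0.885]
yellow [490.11 -50.75   2.56   0.99] [0.972 0.878]
blue [ 470.52 -233.51   26.9    -1.18] [0.935 0.941]
top yellow [157, 185, 53, 48, 1184] [182.8 208.5] [50.4 24.3]
top blue [181, 169, 53, 46, 1128] [206.7 191.8] [49.2 23.2]
top red [204, 152, 55, 47, 1160] [230.3 175.3] [51.6 24.7]
scene yellow [410, 221, 49, 15, 561] [433.8 228.2] [48.6 12. ]
scene blue [404, 234, 49, 15, 601] [427.7 241.3] [48.8 12.4]
scene red [396, 247, 52, 17, 719] [421.3 255.2] [51.8 14.1]
shelf [588.107 234.826  59.998   0.604] [-1.31 -1.09 -0.5   0.18  0.28  1.52  1.73  1.2   0.47  0.69 -1.18  0.48]
shelf [588.285 233.307  60.      0.613] [-0.66 -1.23  0.02 -0.17  0.67  0.96]
```

View pics/crop1.png

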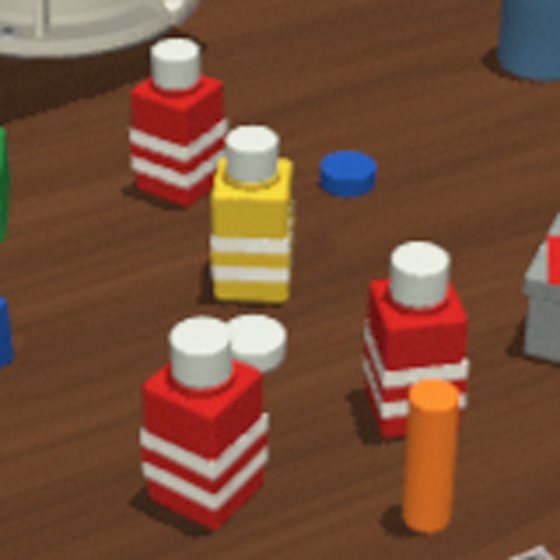

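The crop confirms the red target: it is front-left in the scene view, with the white jar cap just behind it. I'll check the two cameras' consistency on the pads and the already-shelved bottles.

```bash
cat > m2.py <<'E'
from h import *
ims={c:imaging.grab_frame(c) for c in("scene","top")}
for c,pp in (("top",dict(yellow=(184,209),blue=(208,192),red=(232,174))),("scene",dict(yellow=(434,229),blue=(427,241),red=(422,256)))):
    for col,uv in pp.items():
        m=colmask(ims[c],col,uv,34,90,40);n,l,st,ce=cv2.connectedComponentsWithStats(m)
        k=1+np.argmax(st[1:,4]);h=cv2.convexHull(cv2.findNonZero((l==k).astype(np.uint8)))[:,0].astype(float)
        W=np.array([ray(c,q,60.5)[:2] for q in h],np.float32);R=cv2.minAreaRect(W);print(c,col,np.round(R[0],1),np.round(R[1],1),round(R[2],1))
for col,us,ut in (("red",(298,303),(369,180)),("yellow",(312,245),(313,258))):
    for v in ("scene","top"):
        g=ray("top",ut,50);x0=[[g[0],g[1],a] for a in(0.,.4,.8,1.2)]
        p,i=fit(col,{"scene":us,"top":ut},x0,lambda p:upright([p[0],p[1],0,p[2]]),ims=ims,views=(v,));print(col,v,np.round(p,2),np.round(i,3))
for v in ("scene","top"):
    g=ray("top",(410,260),25)
    p,i=fit("blue",{"scene":(222,278),"top":(418,259)},[[g[0],g[1],a] for a in(-1.2,-1.5)],lambda p:lying([p[0],p[1],25,p[2]]),ims=ims,rad=38,views=(v,));print("blue",v,np.round(p,2),np.round(i,3))
o=[]
for c,(x,y,w) in (("top",(85,130,190)),("scene",(370,150,110))):
    o.append(cv2.resize(ims[c][y:y+int(w*1.0),x:x+w],(395,395),interpolation=2))
cv2.imwrite("pics/crop2.png",np.hstack(o)[:,:,::-1])
E
python3 m2.py
```

```text
top yellow [585.1 232.4] [115.6  55.6] 54.3
top blue [623.4 182.8] [111.6  52.5] 55.4
top red [661.8 133.8] [116.   55.7] 56.3
scene yellow [583.  234.4] [113.6  57.9] 55.4
scene blue [622.1 185. ] [112.3  55. ] 55.8
scene red [660.2 136.8] [113.8  56.9] 55.6
red scene [ 6.6083e+02 -1.6879e+02  4.4000e-01] [0.964]
red top [ 6.5940e+02 -1.6934e+02  5.0000e-01] [0.887]
yellow scene [486.4  -48.98   0.99] [0.974]
yellow top [491.65 -50.67  -0.59] [0.884]
blue scene [ 465.83 -233.15   -1.13] [0.941]
blue top [ 471.51 -235.02   -1.19] [0.943]
```

View pics/crop2.png

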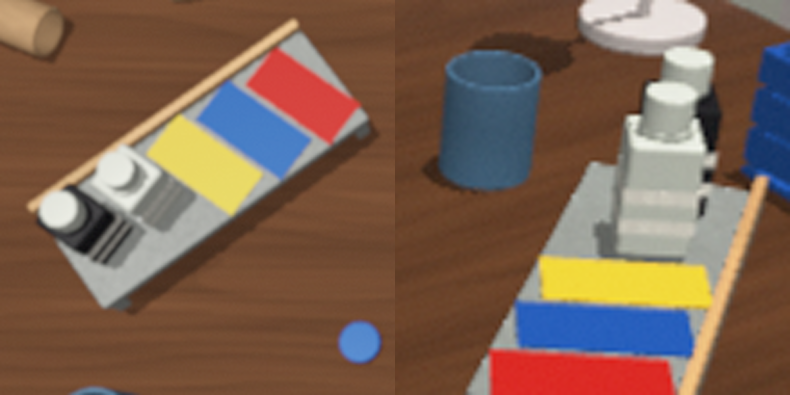

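The pads look turned relative to the shelf board, so I'll rectify both views onto the board plane to measure that.

```bash
cat > m3.py <<'E'
from h import *
ims={c:imaging.grab_frame(c) for c in("scene","top")}
def rect(c,z,x0=480,x1=730,y0=80,y1=350,s=1.45):
    W,H=int((y1-y0)*s),int((x1-x0)*s)
    w=np.array([[x1,y1,z],[x1,y0,z],[x0,y0,z],[x0,y1,z]],float)
    M=cv2.getPerspectiveTransform(proj(c,w).astype(np.float32),np.float32([[0,0],[W,0],[W,H],[0,H]]))
    return cv2.warpPerspective(ims[c],M,(W,H),flags=cv2.INTER_CUBIC)
o=np.hstack([rect("top",60),rect("scene",60)]);print(o.shape)
cv2.imwrite("pics/rect.png",o[:,:,::-1])
E
python3 m3.py
```

```text
(362, 782, 3)
```

View pics/rect.png

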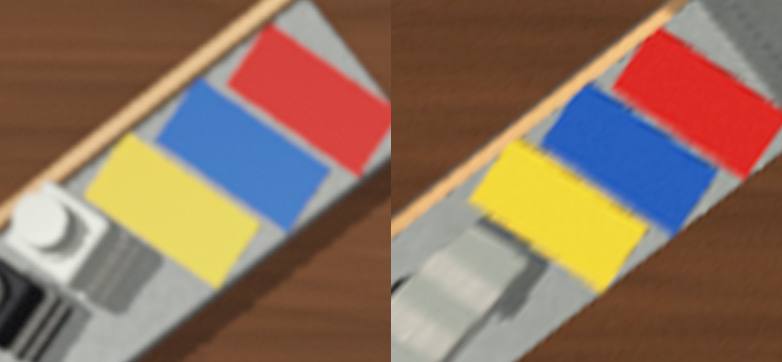

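Both rectified views agree. The board and lip head about 38°, while the pads are turned to about 55°. The white bottle's angle decides what "square" means here, so I'll measure it with overlays of both hypotheses.

```bash
cat > m4.py <<'E'
from h import *
ims={c:imaging.grab_frame(c) for c in("scene","top")}
c0=np.array([584.1,233.4]);yaw=np.radians(38)
yd=np.array([-np.sin(yaw),np.cos(yaw)])
def draw(c,box,S,angs):
    x,y,w,h=box;o=[]
    for ang in angs:
        g=cv2.resize(ims[c][y:y+h,x:x+w],None,fx=S,fy=S,interpolation=cv2.INTER_CUBIC)
        if ang is not None:
            for n in(1,2):
                R=Ro.from_euler("z",np.radians(ang)).as_matrix();t=np.r_[c0+62*n*yd,60]
                q=((proj(c,BOX@R.T+t)-[x,y]+.5)*S).round().astype(int)
                for a in range(8):
                    for b in range(a):
                        if (np.abs(BOX[a]-BOX[b])>1).sum()==1: cv2.line(g,tuple(map(int,q[a])),tuple(map(int,q[b])),(255,0,255),1)
        o.append(g)
    return np.hstack(o)
a=draw("top",(100,190,85,75),3,(None,38,55));b=draw("scene",(415,155,64,70),4,(None,38,55))
b=cv2.resize(b,(a.shape[1],int(b.shape[0]*a.shape[1]/b.shape[1])))
o=np.vstack([a,b]);print(o.shape);cv2.imwrite("pics/hyp.png",o[:,:,::-1])
E
python3 m4.py
```

```text
(503, 765, 3)
```

View pics/hyp.png

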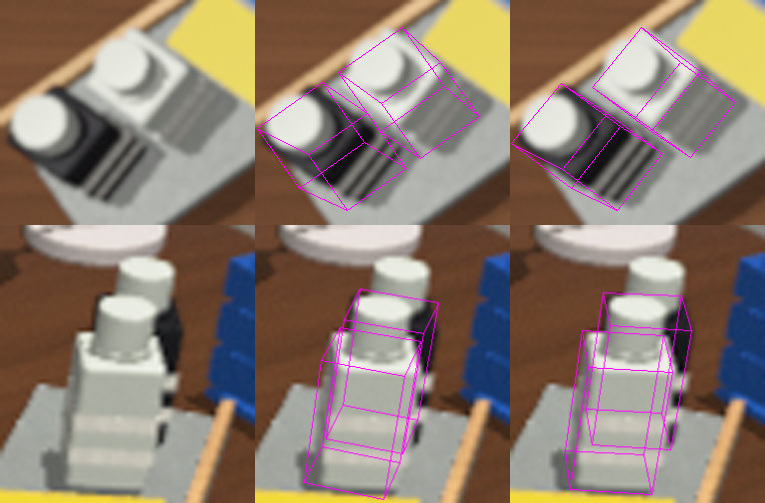

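White and black bottles seem turned like the pads, but this view isn't conclusive. I'll fit their yaw, and the board's, by edge alignment.

```bash
cat > m5.py <<'E'
from h import *
from scipy.optimize import differential_evolution as DE
from scipy.ndimage import map_coordinates
ims={c:imaging.grab_frame(c) for c in("scene","top")}
G={}
for c in ims:
    f=cv2.GaussianBlur(ims[c].astype(np.float32),(0,0),.8)
    G[c]=[(cv2.Sobel(f[:,:,k],-1,1,0),cv2.Sobel(f[:,:,k],-1,0,1)) for k in range(3)]
FACES=[([1,0,0],0,1),([-1,0,0],0,-1),([0,1,0],1,1),([0,-1,0],1,-1),([0,0,1],2,1)]
def edges(dim,c,R,t,topz):
    T=np.array(K[c]["cam_to_world"])[:3,3];hx,hy,hz=dim;E={}
    V=np.array([[sx*hx,sy*hy,z] for sx in(-1,1) for sy in(-1,1) for z in(topz-hz,topz)],float)
    for n,ax,s in FACES:
        ext=[hx,hy,None]; ctr=np.zeros(3); ctr[2]=topz-hz/2
        if ax<2: ctr[ax]=s*ext[ax]
        else: ctr[2]=topz
        if (R@np.array(n,float))@(T-(R@ctr+t))<=0: continue
        idx=[i for i in range(8) if abs(V[i]@np.array(n)-ctr@np.array(n))<1e-6]
        for a in idx:
            for b in idx:
                if a<b and (np.abs(V[a]-V[b])>1e-6).sum()==1:E[a,b]=1
    return [(V[a]@R.T+t,V[b]@R.T+t) for a,b in E]
def score(c,segs):
    v=w=0
    for a,b in segs:
        P=a+(b-a)*np.linspace(.06,.94,30)[:,None];q=proj(c,P);d=q[-1]-q[0];L=np.hypot(*d);n=np.array([-d[1],d[0]])/L
        g=max((np.abs(map_coordinates(gx,[q[:,1],q[:,0]],order=1)*n[0]+map_coordinates(gy,[q[:,1],q[:,0]],order=1)*n[1]).clip(0,150) for gx,gy in G[c]),key=lambda x:x.mean())
        v+=g.mean()*L;w+=L
    return v/w
def run(name,x0,dim,topz,z,views,dy=12,ya=(0,np.pi/2)):
    def cost(p):
        R=Ro.from_euler("z",p[2]).as_matrix();t=np.array([p[0],p[1],z])
        return -sum(score(c,edges(dim,c,R,t,topz)) for c in views)
    s=DE(cost,[(x0[0]-dy,x0[0]+dy),(x0[1]-dy,x0[1]+dy),ya],seed=1,maxiter=40,popsize=12,tol=1e-4)
    prof=[(a,round(float(minimize(lambda q:cost([*q,np.radians(a)]),s.x[:2],method="Nelder-Mead",options=dict(maxiter=50)).fun),1)) for a in (38,47,55)]
    print(name,views,s.x[:2].round(1),np.degrees(s.x[2]).round(1),round(s.fun,1),prof,flush=True)
if __name__=="__main__":
    for v in (("top",),("scene",),("scene","top")):
        run("white",(546,282),(25,25,86),86,60,v)
        run("black",(508,331),(25,25,86),86,60,v)
        run("yellowpad",(584,233),(56,27,.01),0,60.5,v,6,(.4,1.2))
        run("board",(584,233),(65,165,.01),0,60,v,10,(.4,1.2))
E
time python3 m5.py
```

```text
white ('top',) [549.9 283. ] 57.8 -114.4 [(38, -84.5), (47, -92.4), (55, -112.1)]
black ('top',) [511.4 331.9] 57.8 -124.5 [(38, -100.5), (47, -102.5), (55, -122.2)]
yellowpad ('top',) [585.1 231.4] 54.7 -144.6 [(38, -84.0), (47, -110.6), (55, -144.4)]
board ('top',) [585.3 233.5] 37.8 -145.1 [(38, -144.9), (47, -79.8), (55, -49.7)]
white ('scene',) [540.9 291. ] 57.0 -118.6 [(38, -103.4), (47, -118.1), (55, -117.1)]
black ('scene',) [512.9 325.2] 46.6 -105.2 [(38, -98.4), (47, -104.5), (55, -94.4)]
yellowpad ('scene',) [579.1 236. ] 54.6 -150.0 [(38, -114.8), (47, -144.4), (55, -150.0)]
board ('scene',) [585.5 234.2] 38.4 -136.8 [(38, -136.6), (47, -79.4), (55, -64.2)]
white ('scene', 'top') [549.9 282.7] 56.5 -231.0 [(38, -185.2), (47, -201.3), (55, -228.7)]
black ('scene', 'top') [507.3 321.5] 57.5 -212.1 [(38, -194.5), (47, -200.5), (55, -207.6)]
yellowpad ('scene', 'top') [585.  231.4] 54.6 -294.2 [(38, -193.3), (47, -250.9), (55, -294.0)]
board ('scene', 'top') [585.2 233.7] 37.8 -281.5 [(38, -281.3), (47, -143.3), (55, -110.3)]
real	1m34.827s
user	1m33.780s
sys	0m0.513s
```

Result: the board is at 38°. All three pads and both standing bottles are turned alike, at about 55–56°. I'll match the pads and neighbours (55.5°) so the row is uniform. Pad centres are yellow (584.5,233.3), blue (622.7,184.4) and red (660.9,135.5). Now I'll write a planner that turns targets into move numbers.

```bash
cat > plan.py <<'E'
import sys,json,numpy as np
from scipy.spatial.transform import Rotation as Ro
from rig import telemetry
# python3 plan.py "x y z psi [tilt rot about tool y]" ...   -> one line per target, relative to the preceding one
s=telemetry.sense();p=np.array(s["eef_pos"]);R=Ro.from_euler("xyz",s["tcp_rot"])
print("t",s["clock"],p.round(1),np.degrees(s["tcp_rot"]).round(1),"open",round(s["opening"],3),"grip",s["grasp_force"],"q",np.round(s["qpos"],2),"F",np.round(s["contact_force"],1))
for a in sys.argv[1:]:
    v=[float(x) for x in a.split()];T=Ro.from_euler("xyz",[np.pi,0,np.radians(v[3])])
    if len(v)>4:T=T*Ro.from_rotvec([0,np.radians(v[4]),0])
    sh=R.inv().apply(np.array(v[:3])-p)/200;tu=np.degrees((R.inv()*T).as_rotvec())/45
    n=int(np.ceil(max(np.linalg.norm(sh)*200/50,np.linalg.norm(tu)*45/8.59)))
    print(a,"-> turn",tu.round(3).tolist(),"shift",sh.round(3).tolist(),"rows",n)
    if "-rel" not in sys.argv: pass
    p,R=np.array(v[:3]),T
E
python3 plan.py "326 -459 231 48" "493 -314 231 82" "660.1 -169 200 116.4" "660.1 -169 50 116.4"
```

```text
t 2.4 [ 159.3 -604.3  231.3] [-180.     0.    14.8] open 0.999 grip 0.0 q [-1.32  0.35  1.63 -0.    1.16 -0.  ] F [0.5 0.9 0.5]
326 -459 231 48 -> turn [-0.0, 0.0, -0.738] shift [0.991, -0.49, 0.001] rows 5
493 -314 231 82 -> turn [0.0, 0.0, -0.756] shift [1.098, 0.135, 0.0] rows 5
660.1 -169 200 116.4 -> turn [0.0, 0.0, -0.764] shift [0.834, 0.726, 0.155] rows 5
660.1 -169 50 116.4 -> turn [0.0, 0.0, 0.0] shift [-0.0, -0.0, 0.75] rows 3
```

{"fn": "step_arm", "kwargs": {"moves": [[[0,0,-0.74],[0.99,-0.49,0],1],[[0,0,-0.74],[0.99,-0.49,0],1],[[0,0,-0.74],[0.99,-0.49,0],1],[[0,0,-0.74],[0.99,-0.49,0],1],[[0,0,-0.74],[0.99,-0.49,0],1],[[0,0,-0.74],[0.99,-0.49,0],1]]}}

```text
clock: 3.0
eef_pos: [327.9, -457.2, 231.5]
tcp_rot: [3.141, -0.001, 0.842]
contact_force: [0.2, -0.8, -0.1]
opening: 1.004
grasp_force: 0.0
```

```bash
python3 plan.py "480 -325 231 82" "660.1 -169 231 116.4" "660.1 -169 50 116.4"
```

```text
t 3.0 [ 327.9 -457.2  231.5] [180.   -0.   48.3] open 1.004 grip 0.0 q [-0.95  0.26  1.77  0.    1.12 -0.22] F [ 0.2 -0.8 -0.1]
480 -325 231 82 -> turn [0.0, -0.001, -0.75] shift [1.0, 0.128, 0.003] rows 5
660.1 -169 231 116.4 -> turn [0.0, 0.0, -0.764] shift [0.898, 0.783, 0.0] rows 5
660.1 -169 50 116.4 -> turn [0.0, 0.0, 0.0] shift [-0.0, -0.0, 0.905] rows 4
```

{"fn": "step_arm", "kwargs": {"moves": [[[0,0,-0.75],[1.0,0.128,0],1],[[0,0,-0.75],[1.0,0.128,0],1],[[0,0,-0.75],[1.0,0.128,0],1],[[0,0,-0.75],[1.0,0.128,0],1],[[0,0,-0.75],[1.0,0.128,0],1]]}}

```text
clock: 3.5
eef_pos: [481.9, -325.0, 231.4]
tcp_rot: [3.14, -0.001, 1.436]
contact_force: [-1.2, -1.1, -0.3]
opening: 1.002
grasp_force: 0.0
```

{"fn": "step_arm", "kwargs": {"moves": [[[0,0,-0.76],[0.9,0.785,0],1],[[0,0,-0.76],[0.9,0.785,0],1],[[0,0,-0.76],[0.9,0.785,0],1],[[0,0,-0.76],[0.9,0.785,0],1],[[0,0,-0.76],[0.9,0.785,0],1],[[0,0,-0.76],[0.9,0.785,0],1]]}}

```text
clock: 4.1
eef_pos: [662.3, -169.8, 230.9]
tcp_rot: [3.14, 0.0, 2.026]
contact_force: [0.1, 0.5, -0.6]
opening: 1.006
grasp_force: 0.0
```

```bash
python3 plan.py "660.1 -169 50 116.4"; python3 - <<'E'
from h import *
ims={c:imaging.grab_frame(c) for c in("scene","top")}
a=ims["top"][120:270,280:460];b=ims["scene"][200:350,220:400]
cv2.imwrite("pics/ab.png",cv2.resize(np.hstack([a,b]),(792,330),interpolation=2)[:,:,::-1])
E
```

```text
t 4.1 [ 662.3 -169.8  230.9] [179.9   0.  116.1] open 1.006 grip 0.0 q [-0.25  0.44  1.5   0.    1.2  -0.71] F [ 0.1  0.5 -0.6]
660.1 -169 50 116.4 -> turn [0.002, 0.0, -0.007] shift [0.009, -0.009, 0.904] rows 4
```

View pics/ab.png

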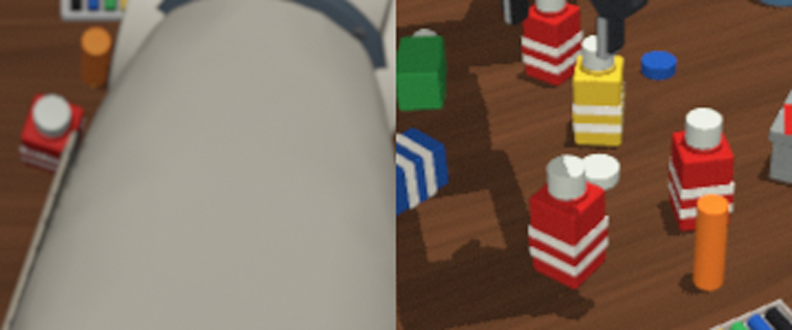

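The top view is covered by the arm. In the scene view the gripper hangs above the bottle and nothing has been touched. Descending and gripping.

{"fn": "step_arm", "kwargs": {"moves": [[[0,0,-0.007],[0.009,-0.009,0.25],1],[[0,0,-0.007],[0.009,-0.009,0.5],1],[[0,0,-0.007],[0.009,-0.009,0.7],1],[[0,0,-0.007],[0.009,-0.009,0.84],1],[[0,0,-0.007],[0.009,-0.009,0.9],1],[[0,0,-0.007],[0.009,-0.009,0.9],1]], "squeeze": 35}}

```text
clock: 4.8
eef_pos: [655.3, -172.0, 50.0]
tcp_rot: [-3.139, -0.002, 2.029]
contact_force: [-0.5, 0.1, -0.5]
opening: 0.997
grasp_force: 0.0
```

{"fn": "step_arm", "kwargs": {"moves": [[[0,0,0],[0,0,0],0.3],[[0,0,0],[0,0,0],0.1],[[0,0,0],[0,0,0],0.1],[[0,0,0],[0,0,0],0.1],[[0,0,0],[0,0,0],0.1],[[0,0,0],[0,0,0],0.1],[[0,0,0],[0,0,0],0.1]]}}

```text
clock: 5.5
eef_pos: [658.8, -171.2, 53.6]
tcp_rot: [3.139, 0.003, 2.031]
contact_force: [0.2, -0.1, 7.0]
opening: 0.581
grasp_force: 38.0
```

```bash
python3 plan.py "660.1 -169 145 116.4" "660.1 -20 145 130" "660.9 135.5 145 145.5" "660.9 135.5 111 145.5"
```

```text
t 5.5 [ 658.8 -171.2   53.6] [179.8   0.2 116.4] open 0.581 grip 37.95704126358032 q [-0.26  0.63  1.63 -0.    0.88 -0.72] F [ 0.2 -0.1  7. ]
660.1 -169 145 116.4 -> turn [0.004, 0.003, -0.001] shift [0.006, 0.012, -0.457] rows 2
660.1 -20 145 130 -> turn [0.0, 0.0, -0.302] shift [0.667, 0.331, 0.0] rows 3
660.9 135.5 145 145.5 -> turn [0.0, 0.0, -0.344] shift [0.593, 0.503, 0.0] rows 4
660.9 135.5 111 145.5 -> turn [0.0, 0.0, 0.0] shift [0.0, -0.0, 0.17] rows 1
```

Gripped: opening 0.58 is about 50 mm. The other red bottle and the glue stick lie on the path, so I'll lift the bottom clear of 115 mm first.

{"fn": "step_arm", "kwargs": {"moves": [[[0,0,0],[0,0,-0.05],0.1],[[0,0,0],[0,0,-0.2],0.1],[[0,0,0],[0,0,-0.45],0.1],[[0,0,0],[0,0,-0.7],0.1],[[0,0,0],[0,0,-0.88],0.1],[[0,0,0],[0,0,-0.88],0.1]]}}

```text
clock: 6.1
eef_pos: [660.0, -171.4, 234.7]
tcp_rot: [3.134, 0.007, 2.031]
contact_force: [0.3, -0.2, -1.7]
opening: 0.581
grasp_force: 38.1
```

{"fn": "step_arm", "kwargs": {"moves": [[[0,0,-0.1],[0.2,0.1,0],0.1],[[0,0,-0.3],[0.45,0.22,0],0.1],[[0,0,-0.3],[0.67,0.33,0],0.1],[[0,0,-0.3],[0.67,0.33,0],0.1]]}}

```text
clock: 6.5
eef_pos: [655.6, -16.1, 226.5]
tcp_rot: [-3.141, -0.003, 2.27]
contact_force: [-0.6, 0.1, -2.2]
opening: 0.584
grasp_force: 38.1
```

```bash
python3 plan.py "662.1 134.7 228 145.5" "662.1 134.7 140 145.5"
```

```text
t 6.5 [655.6 -16.1 226.5] [-180.    -0.2  130.1] open 0.584 grip 38.082360922215344 q [-0.03  0.41  1.57  0.    1.17 -0.73] F [-0.6  0.1 -2.2]
662.1 134.7 228 145.5 -> turn [0.0, -0.004, -0.343] shift [0.556, 0.51, -0.006] rows 4
662.1 134.7 140 145.5 -> turn [0.0, 0.0, 0.0] shift [0.0, -0.0, 0.44] rows 2
```

{"fn": "step_arm", "kwargs": {"moves": [[[0,0,-0.1],[0.2,0.18,0],0.1],[[0,0,-0.34],[0.38,0.35,0],0.1],[[0,0,-0.34],[0.556,0.51,0],0.1],[[0,0,-0.34],[0.556,0.51,0],0.1],[[0,0,-0.34],[0.556,0.51,0.2],0.1],[[0,0,-0.34],[0.556,0.51,0.4],0.1],[[0,0,-0.34],[0.556,0.51,0.4],0.1],[[0,0,-0.34],[0.556,0.51,0.4],0.1]]}}

```text
clock: 7.3
eef_pos: [663.4, 128.5, 147.0]
tcp_rot: [-3.14, -0.002, 2.532]
contact_force: [1.1, -0.0, -1.1]
opening: 0.585
grasp_force: 38.1
```

```bash
python3 plan.py "662.1 134.7 114 145.5"; cat > look.py <<'E'
import sys
from h import *
# look.py col x y z yawdeg view...: refit an upright bottle near the guess
col,x,y,z,a=sys.argv[1],*map(float,sys.argv[2:6]);vs=sys.argv[6:]
ims={c:imaging.grab_frame(c) for c in("scene","top")}
uv={c:proj(c,[[x,y,z+43]])[0] for c in vs}
for v in ([vs] if len(vs)==1 else [[w] for w in vs]+[vs]):
    p,i=fit(col,uv,[[x,y,np.radians(a)+d] for d in(0,.15)],lambda p:upright([p[0],p[1],z,p[2]]),ims=ims,views=v,rad=30);print(col,v,p[:2].round(1),np.degrees(p[2]).round(1),i.round(3))
E
python3 look.py red 660.9 135.5 92 55.5 scene
```

```text
t 7.3 [663.4 128.5 147. ] [-1.799e+02 -1.000e-01  1.451e+02] open 0.585 grip 38.134094589897245 q [ 0.19  0.51  1.59 -0.    1.05 -0.77] F [ 1.1 -0.  -1.1]
662.1 134.7 114 145.5 -> turn [-0.002, -0.002, -0.009] shift [0.023, 0.022, 0.165] rows 1
red ['scene'] [677.7 119.4] 72.8 [0.803]
```

{"fn": "step_arm", "kwargs": {"moves": [[[0,0,-0.009],[0.023,0.022,0.08],0.1],[[0,0,-0.009],[0.023,0.022,0.14],0.1],[[0,0,-0.009],[0.023,0.022,0.14],0.1],[[0,0,-0.009],[0.023,0.022,0.14],0.1]]}}

```text
clock: 7.8
eef_pos: [662.3, 135.6, 118.7]
tcp_rot: [-3.141, -0.001, 2.54]
contact_force: [0.8, 0.4, -1.2]
opening: 0.58
grasp_force: 38.1
```

```bash
python3 plan.py "662.1 134.7 113.5 145.5"; python3 - <<'E'
from h import *
im=imaging.grab_frame("scene");imT=imaging.grab_frame("top")
cv2.imwrite("pics/pl.png",cv2.resize(np.hstack([im[150:300,350:500],imT[110:260,150:300]]),(790,395),interpolation=2)[:,:,::-1])
E
```

```text
t 7.8 [662.3 135.6 118.7] [-180.    -0.   145.5] open 0.58 grip 38.098484311151424 q [ 0.2   0.54  1.6  -0.    0.99 -0.77] F [ 0.8  0.4 -1.2]
662.1 134.7 113.5 145.5 -> turn [-0.001, -0.001, 0.001] shift [-0.002, -0.004, 0.026] rows 1
```

View pics/pl.png

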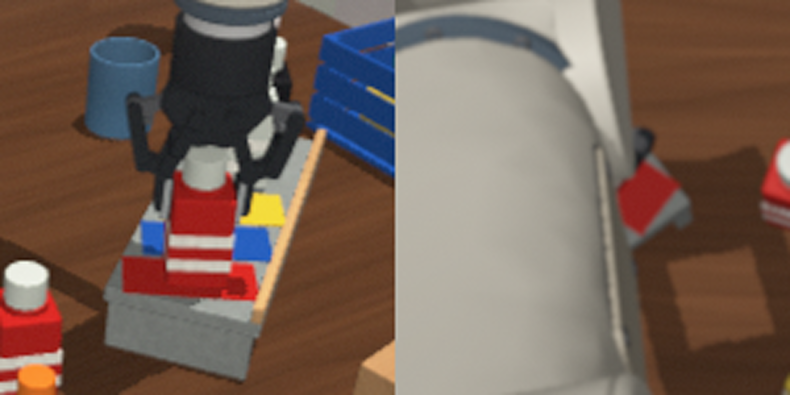

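The scene view shows the bottle upright and centred over the red pad, with the gripper clear of its neighbours. Lowering gently.

{"fn": "step_arm", "kwargs": {"moves": [[[0,0,0],[-0.002,-0.004,0.01],0.1],[[0,0,0],[-0.002,-0.004,0.018],0.1],[[0,0,0],[-0.002,-0.004,0.023],0.1],[[0,0,0],[-0.002,-0.004,0.023],0.1]]}}

```text
clock: 8.3
eef_pos: [662.4, 134.6, 114.5]
tcp_rot: [-3.141, -0.0, 2.54]
contact_force: [-0.4, 0.8, -3.0]
opening: 0.587
grasp_force: 38.1
```

{"fn": "step_arm", "kwargs": {"moves": [[[0,0,0],[0,0,0.005],0.1],[[0,0,0],[0,0,0.005],0.1]]}}

```text
clock: 8.5
eef_pos: [662.6, 134.7, 113.7]
tcp_rot: [3.141, 0.0, 2.54]
contact_force: [-0.2, -0.1, -2.1]
opening: 0.584
grasp_force: 38.1
```

{"fn": "step_arm", "kwargs": {"moves": [[[0,0,0],[0,0,0.004],0.1],[[0,0,0],[0,0,0.008],0.1],[[0,0,0],[0,0,0.008],0.1]]}}

```text
clock: 8.8
eef_pos: [663.0, 134.9, 113.4]
tcp_rot: [3.141, 0.001, 2.54]
contact_force: [-3.3, 0.6, 7.0]
opening: 0.586
grasp_force: 35.1
```

{"fn": "step_arm", "kwargs": {"moves": [[[0,0,0],[0,0,0.004],0.1],[[0,0,0],[0,0,0.007],0.1],[[0,0,0],[0,0,0.007],0.1]]}}

```text
clock: 9.1
eef_pos: [663.7, 135.5, 112.7]
tcp_rot: [3.139, 0.002, 2.54]
contact_force: [-2.3, 2.2, 11.3]
opening: 0.578
grasp_force: 34.9
```

Contact at about 113.4 mm. Release and rise.

{"fn": "step_arm", "kwargs": {"moves": [[[0,0,0],[0,0,-0.003],0.65],[[0,0,0],[0,0,-0.003],0.75],[[0,0,0],[0,0,-0.003],0.9],[[0,0,0],[0,0,-0.003],1],[[0,0,0],[0,0,-0.12],1],[[0,0,0],[0,0,-0.37],1],[[0,0,0],[0,0,-0.62],1],[[0,0,0],[0,0,-0.62],1]]}}

```text
clock: 9.9
eef_pos: [666.4, 135.4, 242.6]
tcp_rot: [3.133, 0.008, 2.54]
contact_force: [0.5, 0.1, 0.4]
opening: 1.005
grasp_force: 0.0
```

```bash
python3 plan.py "575 42 232 146" "489.5 -50.2 200 146.2" "489.5 -50.2 50 146.2"; python3 look.py red 660.9 135.5 60.5 55.5 scene
```

```text
t 9.9 [666.4 135.4 242.6] [179.5   0.5 145.5] open 1.005 grip 0.0 q [ 0.2   0.42  1.5  -0.    1.2  -0.77] F [0.5 0.1 0.4]
575 42 232 146 -> turn [0.011, 0.011, -0.01] shift [0.113, -0.644, 0.047] rows 3
489.5 -50.2 200 146.2 -> turn [0.0, 0.0, -0.004] shift [0.097, -0.621, 0.16] rows 3
489.5 -50.2 50 146.2 -> turn [0.0, 0.0, 0.0] shift [-0.0, -0.0, 0.75] rows 3
red ['scene'] [663.9 133.1] 90.5 [0.726]
```

{"fn": "step_arm", "kwargs": {"moves": [[[0,0,0],[0.113,-0.644,0.047],1],[[0,0,0],[0.113,-0.644,0.047],1],[[0,0,0],[0.113,-0.644,0.047],1],[[0,0,0],[0.113,-0.644,0.047],1]]}}

```text
clock: 10.4
eef_pos: [566.7, 38.9, 222.9]
tcp_rot: [-3.137, -0.004, 2.538]
contact_force: [-0.0, 0.1, 0.4]
opening: 1.0
grasp_force: 0.0
```

{"fn": "step_arm", "kwargs": {"moves": [[[0,0,-0.01],[0.1,-0.62,0],1],[[0,0,-0.01],[0.1,-0.62,0],1],[[0,0,-0.01],[0.1,-0.62,0.1],1],[[0,0,-0.01],[0.1,-0.62,0.1],1],[[0,0,-0.01],[0.1,-0.62,0.1],1]]}}

```text
clock: 10.9
eef_pos: [484.2, -49.5, 204.4]
tcp_rot: [-3.141, -0.002, 2.547]
contact_force: [-0.8, 0.1, -0.2]
opening: 1.004
grasp_force: 0.0
```

```bash
python3 plan.py "489.5 -50.2 50 146.4"; cat > m6.py <<'E'
import sys
from m5 import *
x,y,z=map(float,sys.argv[1:4])
for v in sys.argv[4:]:
    run(v,(x,y),(25,25,86),86,z,v.split(","),8,(.7,1.25))
E
timeout 300 python3 m6.py 661 135 60.5 scene top scene,top
```

```text
t 10.9 [484.2 -49.5 204.4] [-1.800e+02 -1.000e-01  1.459e+02] open 1.004 grip 0.0 q [-0.11  0.17  1.95  0.    1.03 -1.08] F [-0.8  0.1 -0.2]
489.5 -50.2 50 146.4 -> turn [-0.001, -0.002, -0.011] shift [-0.025, 0.012, 0.772] rows 4
scene ['scene'] [665.5 137.4] 54.6 -122.8 [(38, -100.3), (47, -116.8), (55, -122.5)]
top ['top'] [659.7 137.9] 61.1 -117.7 [(38, -101.9), (47, -108.5), (55, -117.0)]
scene,top ['scene', 'top'] [664.3 137.7] 52.3 -237.2 [(38, -192.2), (47, -223.4), (55, -235.9)]
```

{"fn": "step_arm", "kwargs": {"moves": [[[0,0,-0.01],[-0.025,0.012,0.2],1],[[0,0,-0.01],[-0.025,0.012,0.4],1],[[0,0,-0.01],[-0.025,0.012,0.6],1],[[0,0,-0.01],[-0.025,0.012,0.7],1],[[0,0,-0.01],[-0.025,0.012,0.77],1],[[0,0,-0.01],[-0.025,0.012,0.77],1],[[0,0,-0.01],[-0.025,0.012,0.77],1]]}}

```text
clock: 11.7
eef_pos: [490.7, -49.9, 51.4]
tcp_rot: [3.141, 0.0, 2.557]
contact_force: [-0.2, 0.3, 0.9]
opening: 1.001
grasp_force: 0.0
```

```bash
python3 plan.py "489.5 -50.2 50 146.4"
```

```text
t 11.7 [490.7 -49.9  51.4] [180.    0.  146.5] open 1.001 grip 0.0 q [-0.1   0.41  2.05  0.    0.68 -1.09] F [-0.2  0.3  0.9]
489.5 -50.2 50 146.4 -> turn [0.0, 0.0, 0.002] shift [0.004, -0.005, 0.007] rows 1
```

{"fn": "step_arm", "kwargs": {"moves": [[[0,0,0],[0,0,0.005],0.3],[[0,0,0],[0,0,0.005],0.1],[[0,0,0],[0,0,0.005],0.1],[[0,0,0],[0,0,0.005],0.1],[[0,0,0],[0,0,0.005],0.1],[[0,0,0],[0,0,0.005],0.1],[[0,0,0],[0,0,0.005],0.1]]}}

```text
clock: 12.4
eef_pos: [490.5, -50.6, 51.2]
tcp_rot: [3.141, 0.001, 2.556]
contact_force: [-0.7, -0.1, 6.0]
opening: 0.583
grasp_force: 35.5
```

{"fn": "step_arm", "kwargs": {"moves": [[[0,0,0],[0,0,-0.05],0.1],[[0,0,0],[0,0,-0.2],0.1],[[0,0,0],[0,0,-0.45],0.1],[[0,0,0],[0,0,-0.7],0.1],[[0,0,0],[0,0,-0.85],0.1],[[0,0,0],[0,0,-0.85],0.1],[[0,0,0],[0,0,-0.85],0.1]]}}

```text
clock: 13.1
eef_pos: [489.8, -50.5, 221.0]
tcp_rot: [3.141, 0.001, 2.556]
contact_force: [-0.1, 0.4, -1.5]
opening: 0.581
grasp_force: 37.0
```

```bash
python3 plan.py  "537 91 222 146" "584.5 233.3 222 145.5" "584.5 233.3 118 145.5"
```

```text
t 13.1 [489.8 -50.5 221. ] [1.800e+02 1.000e-01 1.464e+02] open 0.581 grip 37.046746015548706 q [-0.11  0.16  1.92  0.    1.06 -1.09] F [-0.1  0.4 -1.5]
537 91 222 146 -> turn [0.001, 0.002, 0.01] shift [0.194, 0.72, -0.005] rows 3
584.5 233.3 222 145.5 -> turn [0.0, -0.0, 0.011] shift [0.201, 0.723, 0.0] rows 4
584.5 233.3 118 145.5 -> turn [0.0, 0.0, 0.0] shift [0.0, -0.0, 0.52] rows 3
```

{"fn": "step_arm", "kwargs": {"moves": [[[0,0,0],[0.07,0.24,0],0.1],[[0,0,0],[0.13,0.48,0],0.1],[[0,0,0],[0.194,0.72,0],0.1],[[0,0,0],[0.194,0.72,0],0.1]]}}

```text
clock: 13.5
eef_pos: [537.6, 95.7, 218.4]
tcp_rot: [3.141, -0.002, 2.559]
contact_force: [0.6, -0.6, -1.9]
opening: 0.587
grasp_force: 37.4
```

{"fn": "step_arm", "kwargs": {"moves": [[[0,0,0.02],[0.07,0.24,0],0.1],[[0,0,0.02],[0.13,0.48,0],0.1],[[0,0,0.02],[0.194,0.725,0],0.1],[[0,0,0.02],[0.194,0.725,0],0.1],[[0,0,0.02],[0.194,0.725,0],0.1]]}}

```text
clock: 14.0
eef_pos: [583.7, 233.5, 217.8]
tcp_rot: [-3.138, -0.002, 2.542]
contact_force: [-0.5, -0.2, -2.1]
opening: 0.579
grasp_force: 37.8
```

```bash
python3 plan.py "585.4 232.7 116 145.5"
```

```text
t 14.0 [583.7 233.5 217.8] [-1.798e+02 -1.000e-01  1.457e+02] open 0.579 grip 37.825371623039246 q [ 0.38  0.37  1.64 -0.    1.14 -0.59] F [-0.5 -0.2 -2.1]
585.4 232.7 116 145.5 -> turn [-0.005, -0.003, 0.003] shift [-0.01, 0.003, 0.509] rows 3
```

{"fn": "step_arm", "kwargs": {"moves": [[[0,0,0],[-0.01,0.003,0.12],0.1],[[0,0,0],[-0.01,0.003,0.27],0.1],[[0,0,0],[-0.01,0.003,0.41],0.1],[[0,0,0],[-0.01,0.003,0.47],0.1],[[0,0,0],[-0.01,0.003,0.5],0.1],[[0,0,0],[-0.01,0.003,0.5],0.1],[[0,0,0],[-0.01,0.003,0.5],0.1]]}}

```text
clock: 14.7
eef_pos: [587.6, 232.6, 121.4]
tcp_rot: [3.14, 0.001, 2.54]
contact_force: [0.2, -0.2, -1.3]
opening: 0.582
grasp_force: 37.7
```

```bash
python3 plan.py "585.4 232.7 113 145.5"
```

```text
t 14.7 [587.6 232.6 121.4] [179.9   0.  145.5] open 0.582 grip 37.736016511917114 q [ 0.37  0.48  1.71 -0.    0.95 -0.59] F [ 0.2 -0.2 -1.3]
585.4 232.7 113 145.5 -> turn [0.001, 0.001, 0.001] shift [0.009, -0.006, 0.042] rows 1
```

{"fn": "step_arm", "kwargs": {"moves": [[[0,0,0],[0.009,-0.006,0.015],0.1],[[0,0,0],[0.009,-0.006,0.03],0.1],[[0,0,0],[0.009,-0.006,0.038],0.1],[[0,0,0],[0.009,-0.006,0.042],0.1],[[0,0,0],[0.009,-0.006,0.042],0.1]]}}

```text
clock: 15.2
eef_pos: [584.7, 232.7, 111.8]
tcp_rot: [-3.141, -0.0, 2.54]
contact_force: [-0.1, 0.7, -1.9]
opening: 0.58
grasp_force: 37.8
```

{"fn": "step_arm", "kwargs": {"moves": [[[0,0,0],[0,0,0.004],0.1],[[0,0,0],[0,0,0.007],0.1],[[0,0,0],[0,0,0.007],0.1]]}}

```text
clock: 15.5
eef_pos: [584.9, 232.7, 111.3]
tcp_rot: [3.141, 0.0, 2.54]
contact_force: [-2.4, -0.6, 5.7]
opening: 0.579
grasp_force: 38.4
```

Contact made, so I'll release and rise, then head for the blue bottle with the tool leaned 40° to its cap side.

{"fn": "step_arm", "kwargs": {"moves": [[[0,0,0],[0,0,-0.003],0.65],[[0,0,0],[0,0,-0.003],0.75],[[0,0,0],[0,0,-0.003],0.9],[[0,0,0],[0,0,-0.003],1],[[0,0,0],[0,0,-0.12],1],[[0,0,0],[0,0,-0.37],1],[[0,0,0],[0,0,-0.62],1],[[0,0,0],[0,0,-0.62],1]]}}

```text
clock: 16.3
eef_pos: [588.4, 234.1, 242.0]
tcp_rot: [3.132, 0.006, 2.54]
contact_force: [-0.2, -0.2, -0.2]
opening: 1.002
grasp_force: 0.0
```

```bash
python3 plan.py "555 60 240 129 0" "530 -110 240 112.7 0" "517.7 -270 235 112.7 40" "517.7 -348.6 90 112.7 40" "492.6 -289.5 13.5 112.7 40"
```

```text
t 16.3 [588.4 234.1 242. ] [179.4   0.4 145.5] open 1.002 grip 0.0 q [ 0.38  0.35  1.61  0.    1.17 -0.59] F [-0.2 -0.2 -0.2]
555 60 240 129 0 -> turn [0.013, 0.006, 0.368] shift [-0.355, -0.813, 0.005] rows 4
530 -110 240 112.7 0 -> turn [0.0, -0.0, 0.362] shift [-0.582, -0.632, -0.0] rows 4
517.7 -270 235 112.7 40 -> turn [-0.0, 0.889, 0.0] shift [-0.714, -0.365, 0.025] rows 5
517.7 -348.6 90 112.7 40 -> turn [0.0, 0.0, 0.0] shift [-0.744, -0.152, 0.322] rows 4
492.6 -289.5 13.5 112.7 40 -> turn [0.0, 0.0, 0.0] shift [0.0, -0.002, 0.499] rows 2
```

{"fn": "step_arm", "kwargs": {"moves": [[[0,0,0.37],[-0.355,-0.813,0],1],[[0,0,0.37],[-0.355,-0.813,0],1],[[0,0,0.37],[-0.355,-0.813,0],1],[[0,0,0.37],[-0.355,-0.813,0],1]]}}

```text
clock: 16.7
eef_pos: [550.0, 55.6, 234.1]
tcp_rot: [-3.141, 0.0, 2.248]
contact_force: [0.3, 1.4, -0.1]
opening: 0.999
grasp_force: 0.0
```

{"fn": "step_arm", "kwargs": {"moves": [[[0,0,0.36],[-0.58,-0.63,0],1],[[0,0,0.36],[-0.58,-0.63,0],1],[[0,0,0.36],[-0.58,-0.63,0],1],[[0,0,0.36],[-0.58,-0.63,0],1]]}}

```text
clock: 17.1
eef_pos: [525.0, -114.4, 234.2]
tcp_rot: [-3.141, 0.001, 1.965]
contact_force: [0.2, 0.7, -0.0]
opening: 1.003
grasp_force: 0.0
```

{"fn": "step_arm", "kwargs": {"moves": [[[0,0.89,0],[-0.715,-0.365,0.025],1],[[0,0.89,0],[-0.715,-0.365,0.025],1],[[0,0.89,0],[-0.715,-0.365,0.025],1],[[0,0.89,0],[-0.715,-0.365,0.025],1],[[0,0.89,0],[-0.715,-0.365,0.025],1],[[0,0.89,0],[-0.715,-0.365,0.025],1]]}}

```text
clock: 17.7
eef_pos: [513.0, -272.9, 225.7]
tcp_rot: [-3.138, -0.705, 1.961]
contact_force: [0.3, -1.0, -1.7]
opening: 1.0
grasp_force: 0.0
```

```bash
python3 plan.py "517.7 -348.6 90 112.7 40" "492.6 -289.5 13.5 112.7 40"; timeout 200 python3 m6.py 584.5 233.3 60.5 scene top; timeout 100 python3 m6.py 661 135 60.5 scene top
```

```text
t 17.7 [ 513.  -272.9  225.7] [-179.8  -40.4  112.4] open 1.0 grip 0.0 q [-0.68  0.65  1.36  0.32  1.77 -1.11] F [ 0.3 -1.  -1.7]
517.7 -348.6 90 112.7 40 -> turn [0.0, -0.009, -0.006] shift [-0.713, -0.121, 0.285] rows 4
492.6 -289.5 13.5 112.7 40 -> turn [0.0, 0.0, 0.0] shift [0.0, -0.002, 0.499] rows 2
scene ['scene'] [584.4 231.5] 58.3 -88.4 [(38, -92.3), (47, -87.1), (55, -86.9)]
top ['top'] [583.9 232.7] 58.1 -119.0 [(38, -92.2), (47, -107.5), (55, -117.2)]
scene ['scene'] [665.4 136.6] 52.5 -121.2 [(38, -99.2), (47, -116.5), (55, -121.4)]
top ['top'] [663.6 137.4] 52.0 -113.6 [(38, -97.2), (47, -104.5), (55, -112.4)]
```

{"fn": "step_arm", "kwargs": {"moves": [[[0,0,0],[-0.713,-0.121,0.285],1],[[0,0,0],[-0.713,-0.121,0.285],1],[[0,0,0],[-0.713,-0.121,0.285],1],[[0,0,0],[-0.713,-0.121,0.285],1],[[0,0,0],[-0.713,-0.121,0.285],1]]}}

```text
clock: 18.4
eef_pos: [519.6, -346.3, 94.4]
tcp_rot: [-3.141, -0.699, 1.967]
contact_force: [0.9, 0.6, -0.1]
opening: 1.0
grasp_force: 0.0
```

```bash
python3 plan.py "492.6 -289.5 13.5 112.7 40"; python3 - <<'E'
from h import *
a=imaging.grab_frame("top");b=imaging.grab_frame("scene")
cv2.imwrite("pics/bl.png",cv2.resize(np.hstack([a[190:330,360:500],b[200:340,150:290]]),(790,395),interpolation=2)[:,:,::-1])
ims={"scene":b,"top":a};g=ray("top",(410,260),25)
p,i=fit("blue",{"scene":(222,278)},[[g[0],g[1],x] for x in(-1.2,-1.5)],lambda p:lying([p[0],p[1],25,p[2]]),ims=ims,rad=38,views=("scene",));print(p,i)
E
```

```text
t 18.4 [ 519.6 -346.3   94.4] [-180.   -40.1  112.7] open 1.0 grip 0.0 q [-0.74  0.85  1.27  0.28  1.66 -1.2 ] F [ 0.9  0.6 -0.1]
492.6 -289.5 13.5 112.7 40 -> turn [-0.001, -0.001, 0.0] shift [-0.02, -0.015, 0.512] rows 3
[ 466.54860601 -232.87298099   -1.14777257] [0.93791329]
```

View pics/bl.png

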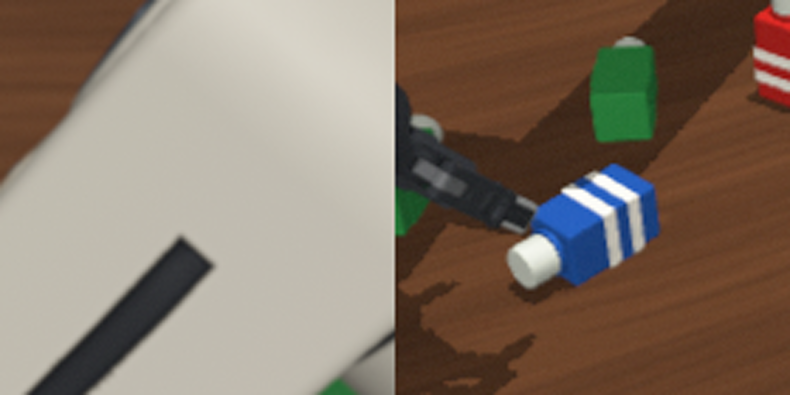

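```bash
python3 - <<'E'
from h import *
s=telemetry.sense();p=np.array(s["eef_pos"]);R=Ro.from_euler("xyz",s["tcp_rot"]).as_matrix()
for n,q in (("tcp",[0,0,0]),("y+ pad end, open",[0,43,-13]),("y-",[0,-43,-13]),("y+ back",[0,57,-13]),("y- back",[0,-57,-13])):
    uv=proj("scene",[p+R@np.array(q)])[0];print(n,(p+R@np.array(q)).round(0),uv.round(0),"crop",((uv-[150,200])*395/140+[395,0]).round(0))
print(proj("scene",[[496.4,-298.4,25]]))
E
```

```text
tcp [ 521. -347.   97.] [186. 271.] crop [497. 199.]
y+ pad end, open [ 563. -338.  107.] [196. 277.] crop [524. 217.]
y- [ 484. -371.  107.] [169. 261.] crop [448. 171.]
y+ back [ 576. -332.  107.] [200. 280.] crop [537. 225.]
y- back [ 471. -376.  107.] [165. 258.] crop [436. 164.]
[[210.93807554 284.87845325]]
```

The visible fingertip at crop (525,217) is where the calibration predicts it, so hand and camera agree. Descending along the tool.

{"fn": "step_arm", "kwargs": {"moves": [[[0,0,0],[-0.02,-0.015,0.12],1],[[0,0,0],[-0.02,-0.015,0.26],1],[[0,0,0],[-0.02,-0.015,0.38],1],[[0,0,0],[-0.02,-0.015,0.46],1],[[0,0,0],[-0.02,-0.015,0.49],1],[[0,0,0],[-0.02,-0.015,0.49],1],[[0,0,0],[-0.02,-0.015,0.49],1]]}}

```text
clock: 19.2
eef_pos: [494.8, -293.8, 18.2]
tcp_rot: [3.14, -0.696, 1.968]
contact_force: [0.8, 0.4, 0.4]
opening: 1.001
grasp_force: 0.0
```

```bash
python3 plan.py "492.6 -289.5 13.5 112.7 40"
```

```text
t 19.2 [ 494.8 -293.8   18.2] [179.9 -39.9 112.8] open 1.001 grip 0.0 q [-0.71  0.88  1.43  0.29  1.48 -1.23] F [0.8 0.4 0.4]
492.6 -289.5 13.5 112.7 40 -> turn [0.001, 0.002, 0.001] shift [0.003, -0.002, 0.033] rows 1
```

{"fn": "step_arm", "kwargs": {"moves": [[[0,0,0],[0,0,0.018],0.4],[[0,0,0],[0,0,0.018],0.1],[[0,0,0],[0,0,0.018],0.1],[[0,0,0],[0,0,0.018],0.1],[[0,0,0],[0,0,0.018],0.1],[[0,0,0],[0,0,0.018],0.1],[[0,0,0],[0,0,0.018],0.1]], "squeeze": 45}}

```text
clock: 19.9
eef_pos: [493.0, -291.4, 14.2]
tcp_rot: [3.141, -0.698, 1.967]
contact_force: [0.1, -3.3, 5.5]
opening: 0.579
grasp_force: 47.2
```

```bash
python3 plan.py "494 -292 120 112.7 40" "485 -275 115 112.7 -5" "479.5 -260.6 100 112.7 -50" "479.5 -260.6 68 112.7 -50"
```

```text
t 19.9 [ 493.  -291.4   14.2] [180.  -40.  112.7] open 0.579 grip 47.19117522239685 q [-0.71  0.88  1.44  0.29  1.47 -1.23] F [ 0.1 -3.3  5.5]
494 -292 120 112.7 40 -> turn [0.001, -0.0, -0.0] shift [0.337, 0.004, -0.408] rows 3
485 -275 115 112.7 -5 -> turn [0.0, -1.0, -0.0] shift [0.057, -0.009, 0.081] rows 6
479.5 -260.6 100 112.7 -50 -> turn [-0.0, -1.0, 0.0] shift [0.083, 0.002, 0.068] rows 6
479.5 -260.6 68 112.7 -50 -> turn [0.0, 0.0, 0.0] shift [0.123, -0.0, 0.103] rows 1
```

{"fn": "step_arm", "kwargs": {"moves": [[[0,0,0],[0.04,0,-0.05],0.1],[[0,0,0],[0.13,0,-0.16],0.1],[[0,0,0],[0.25,0,-0.3],0.1],[[0,0,0],[0.337,0.004,-0.408],0.1],[[0,0,0],[0.337,0.004,-0.408],0.1],[[0,0,0],[0.337,0.004,-0.408],0.1]]}}

```text
clock: 20.5
eef_pos: [493.8, -291.6, 119.8]
tcp_rot: [3.141, -0.698, 1.967]
contact_force: [-0.3, -0.1, -2.4]
opening: 0.58
grasp_force: 47.1
```

{"fn": "step_arm", "kwargs": {"moves": [[[0,-0.15,0],[0.01,0,0.01],0.1],[[0,-0.33,0],[0.02,0,0.03],0.1],[[0,-0.5,0],[0.03,0,0.04],0.1],[[0,-0.67,0],[0.04,0,0.05],0.1],[[0,-0.83,0],[0.05,0,0.07],0.1],[[0,-1.0,0],[0.057,-0.009,0.08],0.1],[[0,-1.0,0],[0.057,-0.009,0.08],0.1]]}}

```text
clock: 21.2
eef_pos: [481.2, -271.0, 112.8]
tcp_rot: [-3.138, 0.084, 1.97]
contact_force: [0.2, 0.6, -2.9]
opening: 0.579
grasp_force: 47.3
```

{"fn": "step_arm", "kwargs": {"moves": [[[0,-0.17,0],[0.01,0,0.01],0.1],[[0,-0.33,0],[0.03,0,0.02],0.1],[[0,-0.5,0],[0.04,0,0.03],0.1],[[0,-0.67,0],[0.05,0,0.04],0.1],[[0,-0.83,0],[0.07,0,0.05],0.1],[[0,-1.0,0],[0.083,0,0.068],0.1],[[0,-1.0,0],[0.083,0,0.068],0.1],[[0,-1.0,0],[0.083,0,0.068],0.1]]}}

```text
clock: 22.0
eef_pos: [491.4, -231.0, 139.7]
tcp_rot: [-3.074, 0.807, 1.96]
contact_force: [0.6, 0.3, -2.2]
opening: 0.574
grasp_force: 48.8
```

```bash
python3 plan.py "479.5 -260.6 66 112.7 -50"; python3 look.py blue 484 -255 38 22.7 scene
```

```text
t 22.0 [ 491.4 -231.   139.7] [-176.1   46.2  112.3] open 0.574 grip 48.79091799259186 q [ 0.01  0.37  2.21 -1.29  0.81  0.71] F [ 0.6  0.3 -2.2]
479.5 -260.6 66 112.7 -50 -> turn [-0.093, -0.084, -0.003] shift [0.187, -0.088, 0.344] rows 2
blue ['scene'] [ 432.6 -208.1] 3.1 [0.648]
```

Joint 4 hit its stop (−1.29). The standing bottle's yaw is free, so I'll swing the lean into the radial plane (ψ≈149°), where joint 4 is near zero.

```bash
python3 plan.py "484 -256 140 130 -48" "484 -256 140 149 -50" "484 -256 66 149 -50"
```

```text
t 22.1 [ 494.4 -229.1  140.8] [-176.2   46.3  112.8] open 0.576 grip 48.84238064289093 q [ 0.01  0.36  2.21 -1.29  0.81  0.71] F [ 0.2 -0.3 -2.4]
484 -256 140 130 -48 -> turn [-0.366, -0.047, -0.26] shift [-0.069, -0.095, 0.084] rows 3
484 -256 140 149 -50 -> turn [-0.319, -0.044, -0.277] shift [0.0, 0.0, 0.0] rows 3
484 -256 66 149 -50 -> turn [0.0, 0.0, 0.0] shift [0.283, -0.0, 0.238] rows 2
```

{"fn": "step_arm", "kwargs": {"moves": [[[-0.36,-0.05,-0.26],[-0.07,-0.09,0.08],0.1],[[-0.36,-0.05,-0.26],[-0.07,-0.09,0.08],0.1],[[-0.36,-0.05,-0.26],[-0.07,-0.09,0.08],0.1],[[-0.36,-0.05,-0.26],[-0.07,-0.09,0.08],0.1]]}}

```text
clock: 22.5
eef_pos: [490.4, -246.0, 206.3]
tcp_rot: [-3.116, 0.749, 2.261]
contact_force: [0.4, -0.8, -3.3]
opening: 0.581
grasp_force: 48.8
```

```bash
python3 plan.py  "484 -256 130 149 -50"
```

```text
t 22.5 [ 490.4 -246.   206.3] [-178.5   42.9  129.5] open 0.581 grip 48.83843243122101 q [-0.18  0.11  2.29 -1.29  0.5   0.25] F [ 0.4 -0.8 -3.3]
484 -256 130 149 -50 -> turn [-0.347, -0.16, -0.296] shift [0.247, -0.049, 0.293] rows 3
```

The wrist is nearing its singularity. I'll fit a quick kinematic model from the logged poses and search for a good standing pose.

```bash
cat > kin.py <<'E'
import numpy as np
from scipy.optimize import least_squares
from scipy.spatial.transform import Rotation as Ro
D=[([-1.315,.353,1.633,0,1.155,-.002],[159.3,-604.3,231.3],None),([-.95,.26,1.77,0,1.12,-.22],[327.9,-457.2,231.5],None),
([.2,.54,1.6,0,.99,-.77],[662.3,135.6,118.7],None),([-.1,.41,2.05,0,.68,-1.09],[490.7,-49.9,51.4],None),([.38,.35,1.61,0,1.17,-.59],[588.4,234.1,242],None),
([-.68,.65,1.36,.32,1.77,-1.11],[513,-272.9,225.7],[-179.8,-40.4,112.4]),([-.74,.85,1.27,.28,1.66,-1.2],[519.6,-346.3,94.4],[-180,-40.1,112.7]),
([-.71,.88,1.43,.29,1.48,-1.23],[494.8,-293.8,18.2],[179.9,-39.9,112.8]),([.01,.36,2.21,-1.29,.81,.71],[494.4,-229.1,140.8],[-176.2,46.3,112.8]),
([-.18,.11,2.29,-1.29,.5,.25],[490.4,-246,206.3],[-178.5,42.9,129.5])]
def rz(a):return Ro.from_euler("z",a)
def ry(a):return Ro.from_euler("y",a)
def fk(q,L):
    d1,a1,l2,l3,o3,d6,k=L
    A=rz(q[0]);B=A*ry(q[1]);C=B*ry(q[2]);W=C*rz(q[3])*ry(q[4]);E=W*rz(q[5]+k)
    p=A.apply([a1,0,d1])+B.apply([0,0,l2])+C.apply([o3,0,l3])+W.apply([0,0,d6]);return p,E
def res(L):
    r=[]
    for q,p,e in D:
        P,E=fk(q,L);r+=list((P-p)/5)
        if e:r+=list((E.inv()*Ro.from_euler("xyz",e,degrees=True)).as_rotvec()*20)
    return r
LL=min((least_squares(res,[300,0,400,400,0,250,k]) for k in(1.57,-1.57)),key=lambda s:s.cost)
L=LL.x
LO=np.array([-2.63,-.92,.06,-1.3,0,-3.02]);HI=np.array([2.63,2.1,2.66,4.44,2.69,3.02])
def ik(p,E,seeds):
    best=None
    for s in seeds:
        f=least_squares(lambda q:np.r_[(fk(q,L)[0]-p)/100,(fk(q,L)[1].inv()*E).as_rotvec()],np.clip(s,LO+.05,HI-.05),bounds=(LO,HI))
        if best is None or f.cost<best.cost-1e-9:best=f
    return best.x,best.cost
def ori(psi,t):return Ro.from_euler("xyz",[np.pi,0,np.radians(psi)])*Ro.from_rotvec([0,np.radians(t),0])
E
python3 - <<'E'
from kin import *
print(L.round(2),LL.cost,np.abs(LL.fun).max())
S=[[-.3,.3,1.9,.0,.8,-1],[-.3,.3,1.9,1.5,.8,-2],[-.3,.3,1.9,1.,.8,-2.9],[-.3,.3,1.9,-1.,.8,1],[-.3,.3,1.9,2.5,.8,-2],[-.3,.3,1.9,1.5,.8,2.5]]
for h in range(-67,113,20):   # heading of the tool's lean (towards the bottle)
    psi=h+67+112.7;c=np.array([np.cos(np.radians(h)),np.sin(np.radians(h)),0])
    for z in (64,110):
        q,c0=ik(np.array([475,-250,z])+10.8*c,ori(psi,-50),S);print(h,z,q.round(2),"cost",round(c0,5))
E
```

```text
[291.72   4.25 562.82 489.46  54.97 341.22   1.57] 3.5217684677337586 0.9780917679761842
-67 64 [-0.06  0.56  2.33  4.44  0.79  1.28] cost 0.00034
-67 110 [-0.07  0.44  2.36  4.44  0.76  1.21] cost 0.00303
-47 64 [-0.21  0.54  2.45  3.84  0.75  1.45] cost 0.0
-47 110 [-0.21  0.39  2.45  3.97  0.64  1.28] cost 0.0
-27 64 [-0.49  0.54  2.5   3.13  0.77  1.58] cost 0.0
-27 110 [-0.49  0.37  2.5   3.12  0.6   1.58] cost 0.0
-7 64 [-0.77  0.54  2.45  2.41  0.75  1.71] cost 0.0
-7 110 [-0.77  0.39  2.44  2.28  0.64  1.88] cost 0.0
13 64 [-0.92  0.56  2.31  1.75  0.79  1.93] cost 0.0
13 110 [-0.92  0.44  2.3   1.63  0.77  2.11] cost 0.0
33 64 [-0.97  0.6   2.13  1.28  0.93  2.09] cost 0.0
33 110 [-0.97  0.51  2.13  1.21  0.96  2.21] cost 0.0
53 64 [-0.95  0.67  1.94  0.96  1.11  2.14] cost 0.0
53 110 [-0.95  0.59  1.94  0.92  1.16  2.22] cost 0.0
73 64 [-0.88  0.74  1.76  0.72  1.31  2.12] cost 0.0
73 110 [-0.88  0.67  1.76  0.71  1.36  2.17] cost 0.0
93 64 [-0.8   0.8   1.6   0.53  1.48  2.04] cost 0.0
93 110 [-0.8   0.74  1.6   0.53  1.54  2.07] cost 0.0
```

The model fits well. Leaning toward heading +53° is well inside the limits, reached by turning ψ down to −127° with the tool near vertical. I'll check that path in the model.

```bash
cat > path.py <<'E'
from kin import *
import sys
from rig import telemetry
def trace(q,wps,start):
    p0,psi0,t0=start;out=[]
    for (p,psi,t) in wps:
        n=int(max(abs(psi-psi0),abs(t-t0),2)/4)+1
        for i in range(1,n+1):
            f=i/n;pp=np.array(p0)+(np.array(p)-p0)*f;E=ori(psi0+(psi-psi0)*f,t0+(t-t0)*f)
            s=least_squares(lambda x:np.r_[(fk(x,L)[0]-pp)/100,(fk(x,L)[1].inv()*E).as_rotvec()],np.clip(q,LO+1e-3,HI-1e-3),bounds=(LO,HI));q=s.x
            out.append((s.cost,q))
        print((p,psi,t),q.round(2),"worst cost",round(max(o[0] for o in out),5));p0,psi0,t0=p,psi,t
if __name__=="__main__":
    P=[484,-256,190];c=np.array([np.cos(np.radians(53)),np.sin(np.radians(53)),0]);F=(np.array([475,-250,90])+10.8*c).round(1).tolist()
    trace([-.18,.11,2.29,-1.29,.5,.25],[(P,112,0),(P,0,0),(P,-60,0),(P,-100,-25),(F,-127.3,-50)],([490.4,-246,206.3],129.5,-42.9))
    trace([-.18,.11,2.29,-1.29,.5,.25],[(P,100,-5),(P,0,-5),(P,-90,-5),(F,-127.3,-50)],([490.4,-246,206.3],129.5,-42.9))
E
python3 path.py; python3 plan.py "484 -256 190 105 0" "484 -256 190 65 0" "484 -256 190 25 0" "484 -256 190 -15 0" "484 -256 190 -60 0" "484 -256 190 -100 -25" "481.5 -241.4 90 -127.3 -50"
```

```text
([484, -256, 190], 112, 0) [-0.49  0.28  1.84  0.    1.02 -0.87] worst cost 0.0
([484, -256, 190], 0, 0) [-0.49  0.28  1.84 -0.    1.02  1.09] worst cost 0.0
([484, -256, 190], -60, 0) [-0.49  0.28  1.84 -0.    1.02  2.14] worst cost 0.0
([484, -256, 190], -100, -25) [-0.71  0.4   1.74  0.39  1.26  2.44] worst cost 0.0
([481.5, -241.4, 90.0], -127.3, -50) [-0.95  0.62  1.94  0.94  1.14  2.19] worst cost 0.0
([484, -256, 190], 100, -5) [-0.44  0.25  1.88 -0.09  0.96 -0.57] worst cost 0.0
([484, -256, 190], 0, -5) [-0.46  0.32  1.79 -0.04  1.12  1.13] worst cost 0.0
([484, -256, 190], -90, -5) [-0.53  0.3   1.81  0.09  1.08  2.57] worst cost 0.0
([481.5, -241.4, 90.0], -127.3, -50) [-0.95  0.62  1.94  0.94  1.14  2.19] worst cost 0.0
t 22.5 [ 490.4 -246.   206.3] [-178.5   42.9  129.5] open 0.581 grip 48.83843243122101 q [-0.18  0.11  2.29 -1.29  0.5   0.25] F [ 0.4 -0.8 -3.3]
484 -256 190 105 0 -> turn [0.173, 0.946, 0.507] shift [0.042, -0.055, 0.074] rows 6
484 -256 190 65 0 -> turn [0.0, -0.0, 0.889] shift [0.0, 0.0, 0.0] rows 5
484 -256 190 25 0 -> turn [-0.0, -0.0, 0.889] shift [0.0, 0.0, 0.0] rows 5
484 -256 190 -15 0 -> turn [-0.0, -0.0, 0.889] shift [0.0, 0.0, 0.0] rows 5
484 -256 190 -60 0 -> turn [0.0, -0.0, 1.0] shift [0.0, 0.0, 0.0] rows 6
484 -256 190 -100 -25 -> turn [0.194, -0.533, 0.875] shift [0.0, 0.0, 0.0] rows 6
481.5 -241.4 90 -127.3 -50 -> turn [0.372, -0.545, 0.485] shift [0.148, 0.025, 0.483] rows 5
```

{"fn": "step_arm", "kwargs": {"moves": [[[0.173,0.946,0.507],[0.042,-0.055,0.074],0.1],[[0.173,0.946,0.507],[0.042,-0.055,0.074],0.1],[[0.173,0.946,0.507],[0.042,-0.055,0.074],0.1],[[0.173,0.946,0.507],[0.042,-0.055,0.074],0.1],[[0.173,0.946,0.507],[0.042,-0.055,0.074],0.1],[[0.173,0.946,0.507],[0.042,-0.055,0.074],0.1],[[0.173,0.946,0.507],[0.042,-0.055,0.074],0.1]]}}

```text
clock: 23.2
eef_pos: [486.0, -253.1, 188.7]
tcp_rot: [-3.141, -0.01, 1.832]
contact_force: [-0.2, -0.5, -3.0]
opening: 0.582
grasp_force: 48.7
```

```bash
python3 plan.py "484 -256 190 65 0" "484 -256 190 22 0" "484 -256 190 -20 0" "484 -256 190 -60 0"
```

```text
t 23.2 [ 486.  -253.1  188.7] [-179.9   -0.6  105. ] open 0.582 grip 48.719006180763245 q [-0.49  0.28  1.84  0.01  1.03 -0.75] F [-0.2 -0.5 -3. ]
484 -256 190 65 0 -> turn [-0.006, -0.012, 0.888] shift [-0.011, -0.013, -0.007] rows 5
484 -256 190 22 0 -> turn [0.0, -0.0, 0.956] shift [0.0, 0.0, 0.0] rows 6
484 -256 190 -20 0 -> turn [0.0, -0.0, 0.933] shift [0.0, 0.0, 0.0] rows 5
484 -256 190 -60 0 -> turn [0.0, -0.0, 0.889] shift [0.0, 0.0, 0.0] rows 5
```

{"fn": "step_arm", "kwargs": {"moves": [[[0,0,0.89],[0,0,0],0.1],[[0,0,0.89],[0,0,0],0.1],[[0,0,0.89],[0,0,0],0.1],[[0,0,0.89],[0,0,0],0.1],[[0,0,0.89],[0,0,0],0.1]]}}

```text
clock: 23.7
eef_pos: [484.8, -253.1, 187.5]
tcp_rot: [-3.135, -0.002, 1.129]
contact_force: [0.9, -0.7, -1.2]
opening: 0.577
grasp_force: 48.7
```

{"fn": "step_arm", "kwargs": {"moves": [[[0,0,0.95],[0,0,0],0.1],[[0,0,0.95],[0,0,0],0.1],[[0,0,0.95],[0,0,0],0.1],[[0,0,0.95],[0,0,0],0.1],[[0,0,0.95],[0,0,0],0.1]]}}

```text
clock: 24.2
eef_pos: [484.7, -253.1, 187.5]
tcp_rot: [-3.136, 0.003, 0.383]
contact_force: [0.6, -0.7, -2.6]
opening: 0.579
grasp_force: 48.7
```

{"fn": "step_arm", "kwargs": {"moves": [[[0,0,0.93],[0,0,0],0.1],[[0,0,0.93],[0,0,0],0.1],[[0,0,0.93],[0,0,0],0.1],[[0,0,0.93],[0,0,0],0.1],[[0,0,0.93],[0,0,0],0.1]]}}

```text
clock: 24.7
eef_pos: [484.7, -253.0, 187.5]
tcp_rot: [-3.139, 0.006, -0.348]
contact_force: [0.6, -0.2, -2.6]
opening: 0.578
grasp_force: 48.7
```

{"fn": "step_arm", "kwargs": {"moves": [[[0,0,0.89],[0,0,0],0.1],[[0,0,0.89],[0,0,0],0.1],[[0,0,0.89],[0,0,0],0.1],[[0,0,0.89],[0,0,0],0.1],[[0,0,0.89],[0,0,0],0.1],[[0,0,0.89],[0,0,0],0.1]]}}

```text
clock: 25.3
eef_pos: [484.8, -253.1, 187.6]
tcp_rot: [3.14, 0.006, -1.042]
contact_force: [-0.6, -0.7, -1.8]
opening: 0.577
grasp_force: 48.7
```

```bash
python3 plan.py "484 -256 170 -100 -25" "481.5 -241.4 110 -127.3 -50" "481.5 -241.4 68 -127.3 -50"
```

```text
t 25.3 [ 484.8 -253.1  187.6] [179.9   0.3 -59.7] open 0.577 grip 48.70562732219696 q [-0.49  0.28  1.84  0.    1.02  2.13] F [-0.6 -0.7 -1.8]
484 -256 170 -100 -25 -> turn [0.2, -0.526, 0.88] shift [0.011, 0.011, 0.088] rows 6
481.5 -241.4 110 -127.3 -50 -> turn [0.372, -0.545, 0.485] shift [0.064, 0.025, 0.301] rows 5
481.5 -241.4 68 -127.3 -50 -> turn [0.0, 0.0, 0.0] shift [0.161, -0.0, 0.135] rows 1
```

{"fn": "step_arm", "kwargs": {"moves": [[[0.2,-0.526,0.88],[0.011,0.011,0.088],0.1],[[0.2,-0.526,0.88],[0.011,0.011,0.088],0.1],[[0.2,-0.526,0.88],[0.011,0.011,0.088],0.1],[[0.2,-0.526,0.88],[0.011,0.011,0.088],0.1],[[0.2,-0.526,0.88],[0.011,0.011,0.088],0.1],[[0.2,-0.526,0.88],[0.011,0.011,0.088],0.1]]}}

```text
clock: 25.9
eef_pos: [484.2, -257.0, 170.3]
tcp_rot: [-3.139, 0.439, -1.744]
contact_force: [-0.2, -0.7, -3.3]
opening: 0.578
grasp_force: 48.8
```

{"fn": "step_arm", "kwargs": {"moves": [[[0.372,-0.545,0.485],[0.03,0.01,0.1],0.1],[[0.372,-0.545,0.485],[0.04,0.015,0.2],0.1],[[0.372,-0.545,0.485],[0.05,0.02,0.25],0.1],[[0.372,-0.545,0.485],[0.064,0.025,0.3],0.1],[[0.372,-0.545,0.485],[0.064,0.025,0.3],0.1],[[0.372,-0.545,0.485],[0.064,0.025,0.3],0.1],[[0.372,-0.545,0.485],[0.064,0.025,0.3],0.1]]}}

```text
clock: 26.6
eef_pos: [482.3, -242.7, 111.1]
tcp_rot: [-3.133, 0.873, -2.21]
contact_force: [0.6, 0.5, -2.3]
opening: 0.578
grasp_force: 48.8
```

```bash
python3 plan.py "481.5 -241.4 68 -127.3 -50"
```

```text
t 26.6 [ 482.3 -242.7  111.1] [-179.5   50.  -126.6] open 0.578 grip 48.828359842300415 q [-0.95  0.59  1.93  0.92  1.17  2.21] F [ 0.6  0.5 -2.3]
481.5 -241.4 68 -127.3 -50 -> turn [0.0, 0.0, 0.01] shift [0.163, 0.008, 0.141] rows 1
```

{"fn": "step_arm", "kwargs": {"moves": [[[0,0,0.01],[0.06,0.003,0.05],0.1],[[0,0,0.01],[0.11,0.006,0.1],0.1],[[0,0,0.01],[0.15,0.008,0.13],0.1],[[0,0,0.01],[0.163,0.008,0.141],0.1],[[0,0,0.01],[0.163,0.008,0.141],0.1]]}}

```text
clock: 27.1
eef_pos: [481.3, -240.3, 67.6]
tcp_rot: [3.138, 0.873, -2.226]
contact_force: [0.7, -0.5, -2.5]
opening: 0.582
grasp_force: 48.8
```

```bash
python3 plan.py "481.5 -241.4 64 -127.3 -50"; python3 - <<'E'
from h import *
ims={c:imaging.grab_frame(c) for c in("scene","top")}
cv2.imwrite("pics/st.png",cv2.resize(np.hstack([ims["scene"][180:320,140:280],ims["top"][180:320,340:480]]),(790,395),interpolation=2)[:,:,::-1])
E
```

```text
t 27.1 [ 481.3 -240.3   67.6] [ 179.8   50.  -127.5] open 0.582 grip 48.82784128189087 q [-0.95  0.66  1.94  0.95  1.12  2.15] F [ 0.7 -0.5 -2.5]
481.5 -241.4 64 -127.3 -50 -> turn [0.001, 0.001, -0.004] shift [0.016, -0.004, 0.009] rows 1
```

View pics/st.png

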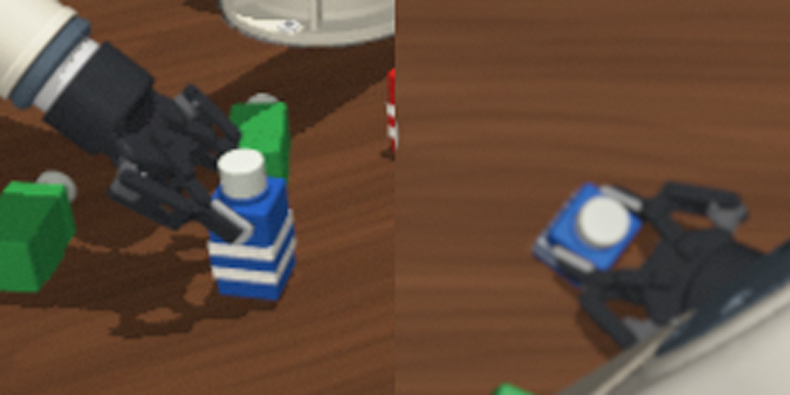

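The blue bottle is upright just above the table, held beside its cap, and the two green decoys are clear. Lowering to contact.

{"fn": "step_arm", "kwargs": {"moves": [[[0,0,0],[0.008,0,0.006],0.1],[[0,0,0],[0.013,0,0.011],0.1],[[0,0,0],[0.013,0,0.011],0.1]]}}

```text
clock: 27.5
eef_pos: [481.4, -240.8, 64.9]
tcp_rot: [3.14, 0.873, -2.225]
contact_force: [-0.6, 0.2, -2.8]
opening: 0.578
grasp_force: 48.8
```

{"fn": "step_arm", "kwargs": {"moves": [[[0,0,0],[0.004,0,0.003],0.1],[[0,0,0],[0.006,0,0.005],0.1],[[0,0,0],[0.006,0,0.005],0.1]]}}

```text
clock: 27.8
eef_pos: [481.4, -240.8, 63.3]
tcp_rot: [3.14, 0.873, -2.225]
contact_force: [0.1, -0.8, -2.9]
opening: 0.578
grasp_force: 48.8
```

{"fn": "step_arm", "kwargs": {"moves": [[[0,0,0],[0.004,0,0.003],0.1],[[0,0,0],[0.006,0,0.005],0.1],[[0,0,0],[0.006,0,0.005],0.1]]}}

```text
clock: 28.1
eef_pos: [481.4, -240.8, 62.0]
tcp_rot: [3.14, 0.873, -2.225]
contact_force: [-1.6, -0.3, 0.9]
opening: 0.579
grasp_force: 49.2
```

{"fn": "step_arm", "kwargs": {"moves": [[[0,0,0],[0.003,0,0.002],0.1],[[0,0,0],[0.004,0,0.003],0.1],[[0,0,0],[0.004,0,0.003],0.1]]}}

```text
clock: 28.4
eef_pos: [481.4, -240.7, 62.0]
tcp_rot: [3.14, 0.875, -2.224]
contact_force: [-5.4, -0.2, 10.0]
opening: 0.574
grasp_force: 50.2
```

Contact at 62.0 mm, as predicted. Release and back away along the tool.

{"fn": "step_arm", "kwargs": {"moves": [[[0,0,0],[-0.002,0,-0.001],0.65],[[0,0,0],[-0.002,0,-0.001],0.75],[[0,0,0],[-0.002,0,-0.001],0.9],[[0,0,0],[-0.002,0,-0.001],1],[[0,0,0],[-0.002,0,-0.001],1],[[0,0,0],[-0.002,0,-0.2],1],[[0,0,0],[-0.002,0,-0.44],1],[[0,0,0],[-0.002,0,-0.44],1]]}}

```text
clock: 29.2
eef_pos: [440.4, -298.8, 120.4]
tcp_rot: [-3.135, 0.87, -2.221]
contact_force: [0.3, -0.1, -0.6]
opening: 0.999
grasp_force: 0.0
```

```bash
python3 look.py blue 475 -249.5 0 52.7 scene top; cat > rel.py <<'E'
import sys
from path import *
s=telemetry.sense();print(np.round(s["qpos"],2))
E
python3 plan.py "460 -300 210 -110 -25" "475 -249.5 220 -60 0" "475 -249.5 220 -37.3 0"
```

```text
blue ['scene'] [ 470.1 -247.8] 56.5 [0.923]
blue ['top'] [ 473.6 -249.8] 51.2 [0.756]
blue ['scene', 'top'] [ 472.1 -248.3] 53.0 [0.915 0.752]
t 29.3 [ 440.5 -295.2  118.1] [-180.    50.  -127.5] open 1.001 grip 0.0 q [-1.06  0.6   1.88  0.83  1.25  2.21] F [ 0.4 -0.3 -0.7]
460 -300 210 -110 -25 -> turn [-0.239, 0.551, -0.311] shift [-0.378, -0.092, -0.265] rows 4
475 -249.5 220 -60 0 -> turn [-0.242, 0.52, -1.093] shift [-0.259, 0.016, 0.066] rows 7
475 -249.5 220 -37.3 0 -> turn [-0.0, 0.0, -0.504] shift [0.0, 0.0, 0.0] rows 3
```

It stands at (474.9,−249.4), yaw 52.5°, released. Now I'll go over it and take it from above.

{"fn": "step_arm", "kwargs": {"moves": [[[0,0.2,0],[-0.25,0,-0.2],1],[[-0.239,0.551,-0.311],[-0.378,-0.09,-0.265],1],[[-0.239,0.551,-0.311],[-0.378,-0.09,-0.265],1],[[-0.239,0.551,-0.311],[-0.378,-0.09,-0.265],1],[[-0.239,0.551,-0.311],[-0.378,-0.09,-0.265],1]]}}

```text
clock: 29.8
eef_pos: [461.6, -297.0, 209.9]
tcp_rot: [3.141, 0.436, -1.913]
contact_force: [0.2, 0.9, 0.4]
opening: 0.996
grasp_force: 0.0
```

```bash
python3 plan.py "474.9 -249.4 220 -68 0" "474.9 -249.4 220 -37.5 0"
```

```text
t 29.8 [ 461.6 -297.   209.9] [ 180.    25.  -109.6] open 0.996 grip 0.0 q [-0.81  0.37  1.74  0.41  1.27  2.5 ] F [0.2 0.9 0.4]
474.9 -249.4 220 -68 0 -> turn [-0.201, 0.53, -0.909] shift [-0.245, 0.017, 0.058] rows 6
474.9 -249.4 220 -37.5 0 -> turn [0.0, 0.0, -0.678] shift [0.0, 0.0, 0.0] rows 4
```

{"fn": "step_arm", "kwargs": {"moves": [[[-0.2,0.53,-0.91],[-0.245,0.017,0.058],1],[[-0.2,0.53,-0.91],[-0.245,0.017,0.058],1],[[-0.2,0.53,-0.91],[-0.245,0.017,0.058],1],[[-0.2,0.53,-0.91],[-0.245,0.017,0.058],1],[[-0.2,0.53,-0.91],[-0.245,0.017,0.058],1],[[-0.2,0.53,-0.91],[-0.245,0.017,0.058],1],[[-0.2,0.53,-0.91],[-0.245,0.017,0.058],1]]}}

```text
clock: 30.5
eef_pos: [472.1, -249.3, 218.1]
tcp_rot: [3.142, 0.005, -1.191]
contact_force: [0.7, -0.7, -0.3]
opening: 1.0
grasp_force: 0.0
```

{"fn": "step_arm", "kwargs": {"moves": [[[0,0,-0.68],[0,0,0],1],[[0,0,-0.68],[0,0,0],1],[[0,0,-0.68],[0,0,0],1],[[0,0,-0.68],[0,0,0],1],[[0,0,-0.68],[0,0,0],1],[[0,0,-0.68],[0,0,0],1]]}}

```text
clock: 31.1
eef_pos: [472.7, -251.3, 218.9]
tcp_rot: [-3.139, 0.003, -0.663]
contact_force: [0.9, 0.7, -0.3]
opening: 1.001
grasp_force: 0.0
```

```bash
python3 plan.py "474.9 -249.4 150 -37.5 0" "474.9 -249.4 51 -37.5 0"
```

```text
t 31.1 [ 472.7 -251.3  218.9] [-179.8    0.2  -38. ] open 1.001 grip 0.0 q [-0.49  0.23  1.84  0.    1.08  1.74] F [ 0.9  0.7 -0.3]
474.9 -249.4 150 -37.5 0 -> turn [-0.004, 0.004, -0.011] shift [0.004, -0.013, 0.345] rows 2
474.9 -249.4 51 -37.5 0 -> turn [0.0, 0.0, 0.0] shift [0.0, -0.0, 0.495] rows 2
```

{"fn": "step_arm", "kwargs": {"moves": [[[0,0,-0.011],[0.004,-0.013,0.2],1],[[0,0,-0.011],[0.004,-0.013,0.4],1],[[0,0,-0.011],[0.004,-0.013,0.6],1],[[0,0,-0.011],[0.004,-0.013,0.75],1],[[0,0,-0.011],[0.004,-0.013,0.82],1],[[0,0,-0.011],[0.004,-0.013,0.84],1],[[0,0,-0.011],[0.004,-0.013,0.84],1],[[0,0,-0.011],[0.004,-0.013,0.84],1]], "squeeze": 35}}

```text
clock: 31.9
eef_pos: [476.6, -250.1, 53.2]
tcp_rot: [-3.139, -0.001, -0.65]
contact_force: [0.2, -0.0, 0.6]
opening: 0.999
grasp_force: 0.0
```

{"fn": "step_arm", "kwargs": {"moves": [[[0,0,0],[0,0,0],0.3],[[0,0,0],[0,0,0],0.1],[[0,0,0],[0,0,0],0.1],[[0,0,0],[0,0,0],0.1],[[0,0,0],[0,0,0],0.1],[[0,0,0],[0,0,0],0.1],[[0,0,0],[0,0,0],0.1]]}}

```text
clock: 32.6
eef_pos: [476.2, -249.8, 52.8]
tcp_rot: [-3.14, -0.001, -0.649]
contact_force: [-1.5, -0.1, 5.8]
opening: 0.58
grasp_force: 35.5
```

```bash
python3 plan.py "474.9 -249.4 245 -37.5 0" "524 -105 245 -36.5 0" "573 40 245 -35.5 0" "622.7 184.4 245 -34.5 0"
```

```text
t 32.6 [ 476.2 -249.8   52.8] [-179.9   -0.   -37.2] open 0.58 grip 35.464691519737244 q [-0.49  0.46  1.95  0.    0.73  1.73] F [-1.5 -0.1  5.8]
474.9 -249.4 245 -37.5 0 -> turn [-0.002, -0.001, 0.007] shift [-0.006, 0.0, -0.961] rows 4
524 -105 245 -36.5 0 -> turn [0.0, 0.0, -0.022] shift [-0.245, -0.722, -0.0] rows 4
573 40 245 -35.5 0 -> turn [0.0, 0.0, -0.022] shift [-0.234, -0.729, -0.0] rows 4
622.7 184.4 245 -34.5 0 -> turn [0.0, 0.0, -0.022] shift [-0.217, -0.732, -0.0] rows 4
```

{"fn": "step_arm", "kwargs": {"moves": [[[0,0,0],[0,0,-0.05],0.1],[[0,0,0],[0,0,-0.2],0.1],[[0,0,0],[0,0,-0.45],0.1],[[0,0,0],[0,0,-0.7],0.1],[[0,0,0],[0,0,-0.9],0.1],[[0,0,0],[0,0,-0.96],0.1],[[0,0,0],[0,0,-0.96],0.1]]}}

```text
clock: 33.3
eef_pos: [476.4, -250.2, 246.0]
tcp_rot: [-3.139, -0.003, -0.649]
contact_force: [-0.2, -0.2, -2.0]
opening: 0.576
grasp_force: 37.6
```

{"fn": "step_arm", "kwargs": {"moves": [[[0,0,-0.02],[-0.08,-0.24,0],0.1],[[0,0,-0.02],[-0.16,-0.48,0],0.1],[[0,0,-0.02],[-0.245,-0.722,0],0.1],[[0,0,-0.02],[-0.245,-0.722,0],0.1]]}}

```text
clock: 33.7
eef_pos: [523.7, -100.2, 241.6]
tcp_rot: [-3.14, 0.005, -0.63]
contact_force: [-1.0, -0.9, -2.6]
opening: 0.58
grasp_force: 38.3
```

{"fn": "step_arm", "kwargs": {"moves": [[[0,0,-0.02],[-0.08,-0.24,0],0.1],[[0,0,-0.02],[-0.16,-0.48,0],0.1],[[0,0,-0.02],[-0.234,-0.729,0],0.1],[[0,0,-0.02],[-0.234,-0.729,0],0.1]]}}

```text
clock: 34.1
eef_pos: [572.7, 44.5, 242.0]
tcp_rot: [-3.14, 0.004, -0.614]
contact_force: [1.0, -0.1, -2.3]
opening: 0.586
grasp_force: 38.9
```

```bash
python3 plan.py "623.7 183.7 243 -34.5 0"
```

```text
t 34.1 [572.7  44.5 242. ] [-179.9    0.2  -35.2] open 0.586 grip 38.89919400215149 q [0.07 0.27 1.73 0.   1.15 2.26] F [ 1.  -0.1 -2.3]
623.7 183.7 243 -34.5 0 -> turn [-0.002, 0.005, -0.015] shift [-0.193, -0.716, -0.003] rows 3
```

{"fn": "step_arm", "kwargs": {"moves": [[[0,0,-0.015],[-0.06,-0.24,0],0.1],[[0,0,-0.015],[-0.13,-0.48,0],0.1],[[0,0,-0.015],[-0.193,-0.71,0],0.1],[[0,0,-0.015],[-0.193,-0.71,0],0.1],[[0,0,-0.015],[-0.193,-0.71,0],0.1],[[0,0,-0.015],[-0.193,-0.71,0],0.1]]}}

```text
clock: 34.7
eef_pos: [622.2, 176.7, 243.0]
tcp_rot: [3.14, 0.002, -0.607]
contact_force: [0.2, 0.5, -2.4]
opening: 0.582
grasp_force: 39.3
```

```bash
python3 plan.py "623.7 183.7 118 -34.5 0"
```

```text
t 34.7 [622.2 176.7 243. ] [ 1.799e+02  1.000e-01 -3.480e+01] open 0.582 grip 39.268916845321655 q [0.27 0.38 1.57 0.   1.2  2.45] F [ 0.2  0.5 -2.4]
623.7 183.7 118 -34.5 0 -> turn [0.001, 0.003, -0.006] shift [-0.012, -0.034, 0.625] rows 3
```

{"fn": "step_arm", "kwargs": {"moves": [[[0,0,-0.006],[-0.012,-0.034,0],0.1],[[0,0,-0.006],[-0.012,-0.034,0.1],0.1],[[0,0,-0.006],[-0.012,-0.034,0.17],0.1],[[0,0,-0.006],[-0.012,-0.034,0.17],0.1],[[0,0,-0.006],[-0.012,-0.034,0.17],0.1]]}}

```text
clock: 35.2
eef_pos: [625.0, 184.7, 210.6]
tcp_rot: [-3.14, 0.001, -0.602]
contact_force: [0.0, 0.5, -1.8]
opening: 0.578
grasp_force: 39.1
```

```bash
python3 plan.py "623.7 183.7 118 -34.5 0"
```

```text
t 35.2 [625.  184.7 210.6] [-1.799e+02  1.000e-01 -3.450e+01] open 0.578 grip 39.058576226234436 q [0.28 0.41 1.59 0.   1.14 2.46] F [ 0.   0.5 -1.8]
623.7 183.7 118 -34.5 0 -> turn [-0.001, 0.002, 0.0] shift [-0.002, 0.008, 0.463] rows 2
```

{"fn": "step_arm", "kwargs": {"moves": [[[0,0,0],[-0.002,0.008,0.1],0.1],[[0,0,0],[-0.002,0.008,0.2],0.1],[[0,0,0],[-0.002,0.008,0.3],0.1],[[0,0,0],[-0.002,0.008,0.4],0.1],[[0,0,0],[-0.002,0.008,0.44],0.1],[[0,0,0],[-0.002,0.008,0.455],0.1],[[0,0,0],[-0.002,0.008,0.455],0.1],[[0,0,0],[-0.002,0.008,0.455],0.1]]}}

```text
clock: 36.0
eef_pos: [624.8, 184.4, 120.9]
tcp_rot: [-3.138, -0.0, -0.601]
contact_force: [-0.7, 0.2, -2.0]
opening: 0.581
grasp_force: 39.1
```

```bash
python3 plan.py "623.7 183.7 114 -34.5 0"
```

```text
t 36.0 [624.8 184.4 120.9] [-179.8   -0.   -34.5] open 0.581 grip 39.08931255340576 q [0.28 0.51 1.66 0.   0.97 2.45] F [-0.7  0.2 -2. ]
623.7 183.7 114 -34.5 0 -> turn [-0.004, -0.001, 0.001] shift [-0.002, 0.006, 0.035] rows 1
```

{"fn": "step_arm", "kwargs": {"moves": [[[-0.004,0,0],[-0.002,0.006,0.015],0.1],[[-0.004,0,0],[-0.002,0.006,0.025],0.1],[[-0.004,0,0],[-0.002,0.006,0.033],0.1],[[-0.004,0,0],[-0.002,0.006,0.033],0.1],[[-0.004,0,0],[-0.002,0.006,0.033],0.1]]}}

```text
clock: 36.5
eef_pos: [623.0, 183.4, 113.1]
tcp_rot: [3.14, 0.001, -0.601]
contact_force: [0.8, 0.5, -2.4]
opening: 0.582
grasp_force: 39.1
```

{"fn": "step_arm", "kwargs": {"moves": [[[0,0,0],[0,0,0.004],0.1],[[0,0,0],[0,0,0.007],0.1],[[0,0,0],[0,0,0.007],0.1]]}}

```text
clock: 36.8
eef_pos: [623.1, 183.4, 112.9]
tcp_rot: [3.14, 0.0, -0.601]
contact_force: [-3.7, -1.3, 8.5]
opening: 0.584
grasp_force: 40.2
```

{"fn": "step_arm", "kwargs": {"moves": [[[0,0,0],[0,0,-0.003],0.65],[[0,0,0],[0,0,-0.003],0.75],[[0,0,0],[0,0,-0.003],0.9],[[0,0,0],[0,0,-0.003],1],[[0,0,0],[0,0,-0.12],1],[[0,0,0],[0,0,-0.37],1],[[0,0,0],[0,0,-0.62],1],[[0,0,0],[0,0,-0.62],1]]}}

```text
clock: 37.6
eef_pos: [627.0, 184.7, 243.4]
tcp_rot: [-3.134, -0.007, -0.601]
contact_force: [0.6, 0.2, 0.2]
opening: 1.002
grasp_force: 0.0
```

{"fn": "step_arm", "kwargs": {"moves": [[[0,0,0],[0.5,0.85,0],1],[[0,0,0],[0.5,0.85,0],1],[[0,0,0],[0.5,0.85,0],1],[[0,0,0],[0.5,0.85,0],1],[[0,0,0],[0.5,0.85,0],1]]}}

```text
clock: 38.1
eef_pos: [608.7, -18.3, 235.5]
tcp_rot: [3.139, 0.0, -0.605]
contact_force: [-0.8, 0.0, 0.7]
opening: 0.999
grasp_force: 0.0
```

```bash
(timeout 280 python3 m6.py 661 135.5 60.5 scene top scene,top; timeout 280 python3 m6.py 622.7 184.4 60.5 scene top scene,top;  timeout 200 python3 m6.py 584.5 233.3 60.5 top ; timeout 200 python3 m6.py 546.3 282.2 60.5 top; timeout 200 python3 m6.py 508.2 331 60.5 top) | cut -d'[' -f1,3-; python3 plan.py; python3 - <<'E'
from h import *
imaging.grab_frame("top");imaging.grab_frame("scene")
for n in("red_bottle","blue_bottle","yellow_bottle","white_bottle","black_bottle"):
    for c in("top","scene"):
        print(n,c,[(ray(c,d["xy"],60.5)[:2].round(0).tolist(),round(d["conf"],2)) for d in imaging.mark_of(c,n)][:4])
E
```

```text
scene [665.5 137.5] 54.7 -121.3 [(38, -111.2), (47, -118.0), (55, -121.2)]
top [663.6 143.5] 40.1 -48.2 [(38, -57.0), (47, -64.5), (55, -69.0)]
scene,top [664.8 143.5] 40.1 -158.3 [(38, -164.5), (47, -165.0), (55, -151.7)]
scene [621.1 182.2] 48.5 -128.1 [(38, -120.1), (47, -126.4), (55, -124.2)]
top [616.6 189.2] 50.8 -89.4 [(38, -69.6), (47, -87.4), (55, -86.8)]
scene,top [616.  187.3] 48.9 -205.6 [(38, -180.6), (47, -203.3), (55, -194.6)]
top [583.7 233.3] 54.8 -116.6 [(38, -90.4), (47, -109.1), (55, -116.5)]
top [549.8 282.8] 57.8 -104.2 [(38, -82.5), (47, -91.0), (55, -100.8)]
top [511.4 331.7] 57.8 -117.9 [(38, -95.2), (47, -97.4), (55, -115.6)]
t 38.6 [609.5 -12.3 235.8] [179.9   0.  -34.4] open 1.003 grip 0.0 q [-0.02  0.33  1.66 -0.    1.16  2.15] F [ 0.3 -0.5 -0.2]
red_bottle top []
red_bottle scene [([436.0, -74.0], 0.84), ([709.0, -63.0], 0.68)]
blue_bottle top [([630.0, 179.0], 0.92), ([376.0, -410.0], 0.71), ([349.0, -205.0], 0.66)]
blue_bottle scene [([403.0, -217.0], 0.8), ([613.0, 188.0], 0.76), ([449.0, -431.0], 0.66), ([627.0, -118.0], 0.32)]
yellow_bottle top [([578.0, 235.0], 0.96)]
yellow_bottle scene [([582.0, 226.0], 0.97)]
white_bottle top [([547.0, 283.0], 0.77), ([567.0, 220.0], 0.31)]
white_bottle scene [([554.0, 278.0], 0.9), ([627.0, -119.0], 0.48)]
black_bottle top [([509.0, 332.0], 0.92)]
black_bottle scene [([510.0, 333.0], 0.53)]
```

{"fn": "step_arm", "kwargs": {"moves": [[[0,0,0],[0.9,0.5,0],1],[[0,0,0],[0.9,0.5,0],1],[[0,0,0],[0.9,0.5,0],1],[[0,0,0],[0.9,0.5,0],1],[[0,0,0],[0.9,0.5,0],1]]}}

```text
clock: 39.7
eef_pos: [702.8, -202.9, 235.3]
tcp_rot: [3.139, -0.001, -0.605]
contact_force: [0.2, 0.1, 0.6]
opening: 1.001
grasp_force: 0.0
```

```bash
(timeout 280 python3 m6.py 661 135.5 60.5 scene top scene,top; timeout 280 python3 m6.py 622.7 184.4 60.5 scene top scene,top;  timeout 200 python3 m6.py 584.5 233.3 60.5 scene,top top ) ; python3 plan.py; python3 - <<'E'
from h import *
ims={c:imaging.grab_frame(c) for c in("scene","top")}
# cap centre: white blob nearest to the projected cap top, back-projected at cap-top height 175.5
for n,(x,y) in dict(red=(660.9,135.5),blue=(622.7,184.4),yellow=(584.5,233.3),white=(546.3,282.2),black=(508.2,331.1)).items():
    u=proj("top",[[x,y,175.5]])[0];h=cv2.cvtColor(ims["top"],cv2.COLOR_RGB2GRAY)
    S=6;R=14;g=cv2.resize(h[int(u[1])-R:int(u[1])+R,int(u[0])-R:int(u[0])+R],None,fx=S,fy=S,interpolation=cv2.INTER_CUBIC)
    c=cv2.HoughCircles(cv2.GaussianBlur(g,(0,0),3),cv2.HOUGH_GRADIENT,1,200,param1=80,param2=8,minRadius=46,maxRadius=62)
    if c is not None:
        q=c[0,0];uv=(q[:2]+.5)/S-.5+[int(u[0])-R,int(u[1])-R];print(n,"cap",ray("top",uv,175.5)[:2].round(1),"nominal",(x,y),"r",q[2]/S)
E
```

```text
scene ['scene'] [665.6 137.3] 54.5 -121.5 [(38, -111.3), (47, -117.9), (55, -121.2)]
top ['top'] [660.2 139.3] 56.2 -101.3 [(38, -81.1), (47, -88.2), (55, -101.1)]
scene,top ['scene', 'top'] [664.1 137.5] 52.8 -217.9 [(38, -192.5), (47, -204.7), (55, -217.7)]
scene ['scene'] [621.8 184.5] 44.8 -126.9 [(38, -117.0), (47, -126.5), (55, -124.1)]
top ['top'] [616.7 186.7] 56.7 -112.0 [(38, -83.7), (47, -97.3), (55, -111.2)]
scene,top ['scene', 'top'] [620.4 183.1] 49.3 -230.0 [(38, -198.4), (47, -225.1), (55, -222.8)]
scene,top ['scene', 'top'] [583.1 232.8] 56.6 -192.9 [(38, -171.7), (47, -182.7), (55, -191.8)]
top ['top'] [583.3 233.1] 56.8 -107.9 [(38, -82.8), (47, -99.9), (55, -106.9)]
t 40.0 [ 700.9 -196.1  236. ] [ 1.799e+02  1.000e-01 -3.440e+01] open 0.998 grip 0.0 q [-0.27  0.51  1.38 -0.    1.25  1.9 ] F [ 1.   0.4 -0.3]
black cap [508.9 330.1] nominal (508.2, 331.1) r 9.716666
```

```bash
python3 - <<'E'
from h import *
ims={c:imaging.grab_frame(c) for c in("scene","top")}
circ=np.array([[17*np.cos(a),17*np.sin(a),0] for a in A])
for cam in("top","scene"):
  G=cv2.cvtColor(ims[cam],cv2.COLOR_RGB2GRAY).astype(np.float32)
  gm=cv2.GaussianBlur(G,(0,0),.7);gx=cv2.Sobel(gm,-1,1,0);gy=cv2.Sobel(gm,-1,0,1)
  from scipy.ndimage import map_coordinates as mc
  for n,(x,y) in dict(red=(660.9,135.5),blue=(622.7,184.4),yellow=(584.5,233.3),white=(546.3,282.2),black=(508.2,331.1)).items():
    best=max(((lambda q,ce:float(np.clip(-np.sum(np.c_[mc(gx,[q[:,1],q[:,0]],order=1),mc(gy,[q[:,1],q[:,0]],order=1)]*((q-ce)/np.linalg.norm(q-ce,axis=1)[:,None]),axis=1),0,120).mean()))(q:=proj(cam,circ+[x+dx,y+dy,175.5]),q.mean(0)),dx,dy) for dx in np.arange(-9,9.1,.5) for dy in np.arange(-9,9.1,.5))
    print(cam,n,"cap offset from place",best[1:],round(best[0],1))
E
```

```text
top red cap offset from place (np.float64(1.5), np.float64(1.0)) 116.2
top blue cap offset from place (np.float64(-4.0), np.float64(-2.5)) 116.6
top yellow cap offset from place (np.float64(-1.5), np.float64(-1.5)) 94.8
top white cap offset from place (np.float64(6.0), np.float64(-1.0)) 87.4
top black cap offset from place (np.float64(5.5), np.float64(3.0)) 46.7
scene red cap offset from place (np.float64(7.0), np.float64(2.0)) 120.0
scene blue cap offset from place (np.float64(-3.5), np.float64(0.5)) 120.0
scene yellow cap offset from place (np.float64(-1.0), np.float64(-0.5)) 120.0
scene white cap offset from place (np.float64(8.5), np.float64(1.5)) 120.0
scene black cap offset from place (np.float64(5.0), np.float64(-1.5)) 120.0
```

All three stand on their pads within about 4 mm of centre by both cameras, turned like their neighbours. The arm is clear, so I'm handing in.

```bash
python3 -c "
from rig import r
print(r.sign_off())"
```

```text
the job is handed in; nothing more can be done
None
```

Red, yellow and blue are upright on their own pads, within about 4 mm of centre by both cameras, with blue first stood on the table and released; I turned them to about 55° to match the pads and the white and black bottles, although the shelf board itself measured 38°, so they are not square to the board, and the job was handed in at about 40 s with no verdict returned.

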